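# Right the fallen gas cylinder and take off its cap of unknown thread hand

### The job

The small gas cylinder has been knocked over on the bench: stand it up, cap still on, seat its square foot fully down in the square pocket of the wooden bench stand, and let go of it. Then unscrew its cap so that the regulator can go on; nobody knows whether this one has a right-hand or a left-hand thread, so feel which way it loosens (about a sixth of a turn frees it, the other way stops at once). Finish while holding the cap still in the gripper, at least 5 cm above the cylinder's neck, with the cylinder still upright in its stand and the things round about left where they are.

Things in the scene. Friction and masses are not known exactly. Their poses are not given: they have to be found in the camera images.
- gas_cylinder: small grey gas cylinder lying on its side, 0.4 to 0.7 kg: round body 50 mm in diameter, 24 to 106 mm above the underside of its square black foot (50 x 50 mm, 24 mm high, flush with the round body); rounded shoulder from 106 to 119 mm; 150 mm high in all with its cap. Origin: centre of the underside of the foot; z axis from foot to cap, x and y square to the foot's sides
- cap: ribbed round steel screw cap on the cylinder's neck: 46 mm in diameter, 28 mm high, hollow, 120 g. Origin: centre of its open lower rim; z axis out through its closed top. Screwed on, its rim is 122 mm above the underside of the cylinder's foot and 3 mm or more above the rounded shoulder; the cylinder's body (50 mm) is wider than the cap: fingers should not reach far below the rim
- stand: fixed wooden block 84 x 84 x 26 mm with a square pocket in its top, 54 x 54 mm, 20 mm deep (floor 6 mm above the bench), its mouth bevelled 6 mm all round; two flat steel feet reach 64 mm from the centre along +y and -y. Origin: centre of the underside, z up, x and y square to the pocket's sides. It keeps the seated cylinder from turning more than about 5 degrees, but not from being lifted
- neck (a point): point on the cylinder's axis at the top of the neck, 146 mm above its underside; axes as the cylinder's. Part-turn lug thread, its hand hidden and varying: turned 45 to 65 degrees the right way (under 0.1 Nm) the cap lifts straight off, a sprung washer raising it 1 to 2 mm; the wrong way it stops after about 5 degrees (10 if forced). Seen from above, right-hand loosens counter-clockwise
- small_bin: bystander: small blue plastic parts bin, 93 x 71 x 51 mm, standing open; origin at the centre of its underside
- tape_measure: bystander: tape measure, 58 x 77 x 62 mm; origin at the centre of its underside
- offcut: bystander: flat piece of pine, 89 x 146 x 22 mm; origin at the centre of its underside
- screwdriver: bystander: screwdriver with an orange handle, 49 x 235 x 35 mm; origin at the centre of its underside
Mind the look-alikes: they are no part of the job. Of the things that look like the cap, the smallest one is meant.

How it is judged:
By the outcome, as a careful person would: the job done as asked, in the order asked, and still so for the second after the job is handed in, while the arm keeps its last pose, push and grip.
It also fails if it takes over 72 s, if anything falls off the work surface, if the arm or the gripper's body presses on something with over 40 N, if the wrist force passes 120 N, or if a joint passes its speed limit or range.

### The arm

A 6-joint arm with a two-finger parallel gripper is mounted at the origin on a cart in front of the work surface, level with it; the furniture and walls round the work are solid. World frame = base frame: x ahead of the robot, y to its left, z up, the work surface at z = 0. Lengths are in m, angles in rad, forces in N, time in s.
With the tool pointing down it reaches from about 0.225 to 0.875 m from the base axis. Payload 3.4 kg.
Tool frame: the origin (TCP) lies midway between the tips of the shut fingers; the grasp point (between the pads) lies 19 mm behind it (pinch_z is the distance from the TCP to the grasp point, in m); z points along the fingers, y is the line along which they close (so a half turn about z gives the same grasp; the last joint's range is limited). The gripper opens to 85 mm and grips with 20 to 120 N. Pads are 22 mm wide; open, the fingers measure 114 mm over their backs; the gripper's body (76 mm by 85 mm) begins 54 mm behind the grasp point. The pads swing forward as they close: fully open they stand 13 mm farther back than shut.
Start: joints at [-1.391, 0.276, 1.505, -0, 1.361, -0.121], TCP at [0.17, -0.549, 0.204] pointing down, gripper open.
Joint ranges: [-2.89, 2.89], [-0.75, 2.08], [0.22, 2.7], [-1.18, 4.32], [0.11, 2.71], [-2.7, 2.7]. Speed limits (rad/s): [2.57, 2.57, 3.14, 3.14, 3.14, 3.14].

### API

Orientations are given as a unit quaternion [w, x, y, z].
In Python, from rig import get_state, get_image, sign_off, pinch_z gives the robot as it stands.
- The arm moves only by the tool send_rows, never from a script. Its argument "steps" is one flat list of numbers, 5 for each row, row after row: the gripper's target within -1 to 1 (fully open at 1, half-way at 0, shut at -1), then the shift along the tool's x, y, z in cm, then the turn about the tool's z in degrees. In form: [gripper, x, y, z, roll, gripper, x, y, z, roll, ...]. A call has 1 to 12 rows; each row shifts and turns the commanded pose from where the row before left it, along the tool's axes as they then stand; what a row does not reach is not made up. A row lasts 1/10 s, in which the tool goes at most 50 mm and 8.59 degrees, less where a joint would pass 70% of its speed; a pose out of reach is approached as far as the arm can. A call is refused whole if a number of a shift passes 5 or a number of a turn 8.59, either way. A call with a gripper value outside its range is refused whole. The fingers move at their own pace and stop on an object; "newtons" is the grip in N (left out, the last holds). Time passes only in rows, so rows that do not move let the fingers close. It gives the time, the measured TCP pose, the force, the opening and the grip force at its end, in the units of the state.
- get_state(): the state, without advancing time (a new reading comes with each control period).
- get_image(name): name is "scene" or "top"; returns a dict with "color" (384x512x3 uint8, red, green, blue), "mtx" (3x3 intrinsics, pixels), "T" (4x4, takes a point from camera to world coordinates). Camera axes: x right, y down, z forward; pixel columns grow to the right and rows downward; lengths in m; the calibration is good to about 2 mm. A picture is of the moment at which its call begins. There is no depth.
- sign_off(): hands the job in; it is judged then, once.
The state is a dict: "clock": time; "qpos": joint angles; "qd": joint speeds; "effort": joint torques, N m; "position": TCP position; "ee_rot": TCP orientation; "contact_force": force on the tool from outside, world axes, zero at the start; "moment": the same for the moment, N m; "width": finger opening in m; "gripper_force": force on a finger pad.
Only numpy, scipy, OpenCV 4.12 (cv2) and the standard library are available. Lean on these libraries where they do the work, as an engineer would, in place of code of your own. Each camera call takes 0.05 s, during which the arm holds its last target. There are 200 camera calls.

## Working session

There is one attempt and no reset: what is moved stays moved. The work goes in short steps, Python scripts to look and compute and a tool call to move; the robot and the scene stay as the last step left them, time stands still between calls to the robot, and variables do not carry over. Pictures are saved under pics/ and viewed, at most 10 in all, crops included, and the job is handed in when it is done.

Besides the shell and the picture viewer there is one more tool, called after "Emit:" by a JSON object that holds its "fn" and its "kwargs", one argument or row to a line. send_rows: Moves the arm, as the interface text tells. Its arguments: {"type":"object","properties":{"steps":{"type":"array"},"newtons":{"type":"number"}},"required":["steps"]}

```bash
ls; mkdir -p pics; python3 - <<'E'
from rig import *
import cv2,numpy as np
print(get_state(),pinch_z)
for n in("scene","top"):
    d=get_image(n);cv2.imwrite(f"pics/{n}0.png",d["color"][:,:,::-1]);print(n,d["mtx"].tolist(),np.round(d["T"],4).tolist())
E
```

```text
pics
{'clock': 0.0, 'qpos': array([-1.39099956e+00,  2.76643713e-01,  1.50616556e+00, -4.75705814e-05,
        1.36068786e+00, -1.20954073e-01]), 'qd': array([-1.29887702e-04,  1.94756898e-05,  7.86847487e-04,  4.18259865e-04,
        1.44454743e-03,  4.13308432e-04]), 'effort': array([ 1.10606121e-03, -4.16776764e+01, -2.45803535e+01,  6.21898394e-06,
        1.10471266e-02, -1.92687381e-06]), 'position': array([ 0.17023271, -0.54860491,  0.20299906]), 'ee_rot': array([-9.51142616e-04,  9.88713712e-01,  1.49814183e-01, -5.12595191e-05]), 'contact_force': array([ 0.38641179, -0.14778579, -0.60046852]), 'moment': array([-0.01174931, -0.00522401, -0.00794398]), 'gripper_force': 0.0, 'width': 0.08490342843242449} 0.0187
scene [[491.3060788494438, 0.0, 247.04377014811843], [0.0, 491.3060788494438, 187.26489945334117], [0.0, 0.0, 1.0]] [[-0.8117, -0.341, 0.4742, -0.0556], [-0.584, 0.4839, -0.6517, 0.7173], [-0.0072, -0.806, -0.5919, 0.8174], [0.0, 0.0, 0.0, 1.0]]
top [[378.73040256453027, 0.0, 260.4654835255093], [0.0, 378.73040256453027, 188.4525969776323], [0.0, 0.0, 1.0]] [[-0.0193, -0.9983, 0.055, 0.4861], [-0.9998, 0.0189, -0.0073, -0.1138], [0.0062, -0.0551, -0.9985, 0.9836], [0.0, 0.0, 0.0, 1.0]]
```

View pics/scene0.png

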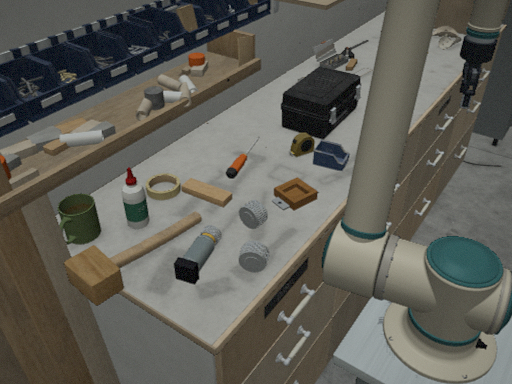

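View pics/top0.png

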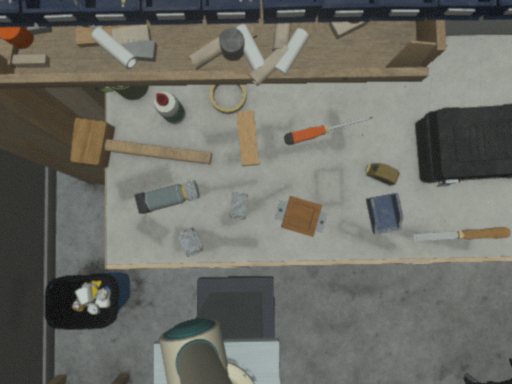

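The scene view shows the lying cylinder at about (200,252), with its black foot at (187,269) and cap at (212,234). The top view has it at (167,196), foot at (143,202) and cap at (190,189).

- **Cap candidates (top):** the cap on the cylinder (190,189), a loose ribbed cap (238,205) and a loose ribbed cap (189,240). The grey roll on the shelf (231,43) also looks similar. The smallest is the one on the cylinder.
- **Stand candidates (top):** the brown pocketed block with steel feet (302,215) is the stand. The blue bin is at (384,213).

Next is a close crop to check these.

```bash
cat > h.py <<'E'
import numpy as np,cv2
from rig import *
def ray(d,px,z):
    p=cv2.undistortPoints(np.array(px,float).reshape(-1,1,2),d["mtx"],None).reshape(-1,2)
    v=np.c_[p,np.ones(len(p))]@d["T"][:3,:3].T; o=d["T"][:3,3]
    return o+v*((z-o[2])/v[:,2])[:,None]
def proj(d,P):
    q=(np.atleast_2d(P)-d["T"][:3,3])@d["T"][:3,:3]@d["mtx"].T
    return q[:,:2]/q[:,2:]
E
python3 - <<'E'
from h import *
t=get_image("top");s=get_image("scene")
T=t["color"];S=s["color"]
a=cv2.resize(T[160:260,125:335],None,fx=3,fy=3,interpolation=2);b=cv2.resize(S[170:270,165:330],None,fx=3,fy=3,interpolation=2)
o=np.zeros((600,630,3),np.uint8);o[:300]=a;o[300:,:495]=b
cv2.imwrite("pics/crop1.png",o[:,:,::-1])
# stand: brown mask
hsv=cv2.cvtColor(T,cv2.COLOR_RGB2HSV)
m=((hsv[...,0]<20)&(hsv[...,1]>110)&(hsv[...,2]>40)).astype(np.uint8)
m[:190]=0;m[240:]=0;m[:,:265]=0;m[:,345:]=0
c=max(cv2.findContours(m,0,1)[0],key=cv2.contourArea);r=cv2.minAreaRect(c);print("stand",r,ray(t,cv2.boxPoints(r),.026).round(4).tolist(),ray(t,[r[0]],.02))
# foot: dark
m=(T.max(2)<60).astype(np.uint8);m[:180]=0;m[220:]=0;m[:,:125]=0;m[:,160:]=0
c=max(cv2.findContours(m,0,1)[0],key=cv2.contourArea);r=cv2.minAreaRect(c);print("foot",r,ray(t,cv2.boxPoints(r),.05).round(4).tolist())
E
```

```text
stand ((301.339599609375, 215.8113250732422), (31.867647171020508, 31.592926025390625), 15.945395469665527) [[0.4415, -0.1724, 0.026], [0.5176, -0.196, 0.026], [0.494, -0.273, 0.026], [0.418, -0.249, 0.026]] [[ 0.46755638 -0.22327953  0.02      ]]
foot ((143.17926025390625, 210.12266540527344), (9.752598762512207, 4.258177280426025), 15.945395469665527) [[0.4881, 0.1814, 0.05], [0.4981, 0.1785, 0.05], [0.4911, 0.1556, 0.05], [0.4811, 0.1585, 0.05]]
```

View pics/crop1.png

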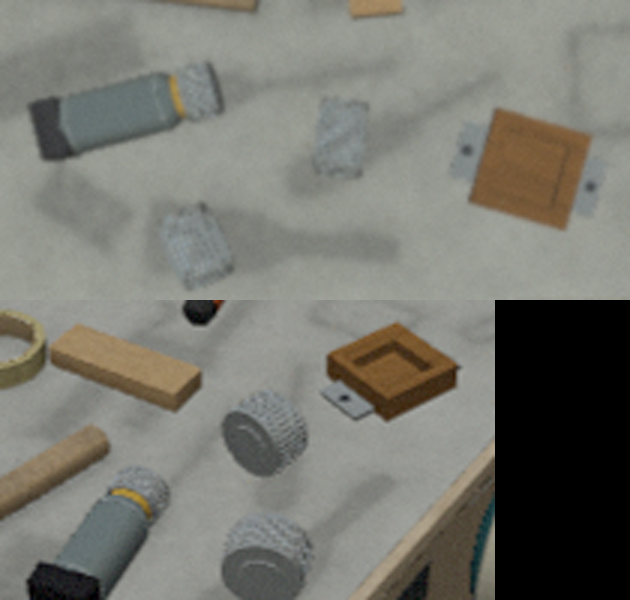

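The crop confirms the choice. The cylinder lies flat on one foot side with its own smaller cap, above a yellow band, at top px (191,190). The two loose ribbed caps at (239,206) and (190,242) are bigger. The stand is at (301,216), turned about -17°.

```bash
python3 - <<'E'
from h import *
t=get_image("top");s=get_image("scene")
P=lambda x,y:(125+x/3,160+y/3)
f=ray(t,[P(30,104),P(43,160)],.05);print("footend",f.round(4).tolist(),f.mean(0))
c=ray(t,[P(212,62),P(221,113)],.025);print("capend",c.round(4).tolist(),c.mean(0))
y=ray(t,[P(171,78),P(179,116)],.025);print("band",y.mean(0))
b=ray(t,[P(62,103),P(72,153)],.025);b2=ray(t,[P(158,75),P(170,125)],.025);print("body",b.mean(0),b2.mean(0))
for a,d in((f,c),(b,b2)):
    v=d.mean(0)-a.mean(0);print(np.linalg.norm(v[:2]),np.degrees(np.arctan2(v[1],v[0])))
def model(p,a):  # reproject into scene for a check
    u=np.array([np.cos(a),np.sin(a),0]);return proj(s,[p,p+.15*u])
p=f.mean(0)*[1,1,0]+[0,0,.025]
print(model(p,np.arctan2(*(c.mean(0)-f.mean(0))[[1,0]])))
# stand feet centre check in scene
print("stand in scene",proj(s,[[.4675,-.2225,.026]]), "in top",proj(t,[[.4675,-.2225,.026]]))
E
```

```text
footend [[0.528, 0.1885, 0.05], [0.4819, 0.1779, 0.05]] [0.50494407 0.18321416 0.05      ]
capend [[0.5617, 0.0431, 0.025], [0.5184, 0.0359, 0.025]] [0.54007567 0.03951338 0.025     ]
band [0.53270174 0.07455536 0.025     ]
body [0.50831718 0.16554426 0.025     ] [0.53035575 0.08384182 0.025     ]
0.14793289822173689 -76.26195043957942
0.08462261519437439 -74.9042090552852
[[184.70613947 273.03560365]
 [213.64535905 231.01712945]]
stand in scene [[295.07772115 189.00026866]] in top [[301.30254765 215.88020314]]
```

Emit:
{"fn": "send_rows", "kwargs": {
  "steps": [1, 2.94, -2.58, 0, 0, 1, 2.94, -2.58, 0, 0, 1, 2.94, -2.58, 0, 0, 1, 2.94, -2.58, 0, 0, 1, 2.94, -2.58, 0, 0, 1, 2.94, -2.58, 0, 0, 1, 2.94, -2.58, 0, 0, 1, 2.94, -2.58, 0, 0, 1, 2.94, -2.58, 0, 0],
  "newtons": 20
}}

```text
clock: 1.2
position: [0.3549, -0.2476, 0.2041]
ee_rot: [0.0, 0.989, 0.15, 0.0]
contact_force: [0.9, 0.0, 0.2]
width: 0.085
gripper_force: 0.0
```

Emit:
{"fn": "send_rows", "kwargs": {
  "steps": [1, 2.94, -2.58, 0, 0, 1, 2.94, -2.58, 0, 0, 1, 2.94, -2.58, 0, 0, 1, 2.94, -2.58, 0, 0, 1, 2.94, -2.58, 0, 0, 1, 2.94, -2.58, 0, 0, 1, 2.94, -2.58, 0, 0, 1, 2.94, -2.58, 0, 0, 1, 2.94, -2.58, 0, 0]
}}

```text
clock: 2.1
position: [0.5388, 0.0527, 0.2039]
ee_rot: [0.0, 0.989, 0.15, 0.0]
contact_force: [1.4, -0.3, -1.0]
width: 0.0856
gripper_force: 0.0
```

Emit:
{"fn": "send_rows", "kwargs": {
  "steps": [1, 0, 0, 0, -7.9, 1, 0, 0, 0, -7.9, 1, 0, 0, 0, -7.9, 1, 0, 0, 0, -7.9, 1, 0, 0, 0, -7.9, 1, 0, 0, 0, -7.9, 1, 0, 0, 0, -7.9, 1, 0, 0, 0, -7.9, 1, 0, 0, 0, -7.9, 1, 0, 0, 0, -7.9, 1, 0, 0, 0, -7.9, 1, 0, 0, 0, 0]
}}

```text
clock: 3.3
position: [0.5381, 0.0511, 0.2038]
ee_rot: [-0.0, 0.615, 0.789, -0.0]
contact_force: [-0.7, -0.1, -0.5]
width: 0.0856
gripper_force: 0.0
```

```bash
cat >> h.py <<'E'
def go(x,y,z,yaw):
    """target TCP (m, deg yaw of tool x) -> shift in cm along tool axes as they stand now, roll in deg"""
    from scipy.spatial.transform import Rotation as R
    st=get_state();q=st["ee_rot"];M=R.from_quat(q,scalar_first=True).as_matrix()
    y0=np.degrees(np.arctan2(M[1,0],M[0,0]))
    print("t",round(st["clock"],2),"pos",st["position"].round(4),"yaw",y0.round(2),"F",st["contact_force"].round(1),"M",st["moment"].round(2),"w",round(st["width"],4),"g",st["gripper_force"],"q6",st["qpos"][5].round(2))
    print("shift cm",(100*M.T@(np.array([x,y,z])-st["position"])).round(2),"roll",round((y0-yaw+180)%360-180,2))
E
python3 -c "
from h import *
go(.538,.051,.006,104.2)"
```

```text
t 3.3 pos [0.5381 0.0511 0.2038] yaw 104.12 F [-0.7 -0.1 -0.5] M [-0.    0.01 -0.03] w 0.0856 g 0.0 q6 -0.28
shift cm [-1.000e-02 -1.000e-02  1.978e+01] roll -0.08
```

Emit:
{"fn": "send_rows", "kwargs": {
  "steps": [1, 0, 0, 3, 0, 1, 0, 0, 3, 0, 1, 0, 0, 3, 0, 1, 0, 0, 3, 0, 1, 0, 0, 2, 0, 1, 0, 0, 2, 0, 1, 0, 0, 1, 0, 1, 0, 0, 1, 0, 1, 0, 0, 1, 0, 1, 0, 0, 0.8, 0, 1, 0, 0, 0, 0]
}}

```text
clock: 4.4
position: [0.5376, 0.0511, 0.0051]
ee_rot: [-0.001, 0.615, 0.789, -0.0]
contact_force: [0.1, -0.0, -0.3]
width: 0.0852
gripper_force: 0.0
```

```bash
python3 - <<'E'
from h import *
go(.538,.051,.006,104.2)
S=get_image("scene")["color"];T=get_image("top")["color"]
a=cv2.resize(S[190:290,160:290],None,fx=4,fy=4,interpolation=2);cv2.imwrite("pics/c2.png",a[:,:,::-1])
E
```

```text
t 4.4 pos [0.5376 0.0511 0.0051] yaw 104.12 F [ 0.1 -0.  -0.3] M [-0.02  0.   -0.01] w 0.0852 g 0.0 q6 -0.28
shift cm [-0.02  0.04 -0.09] roll -0.08
```

View pics/c2.png

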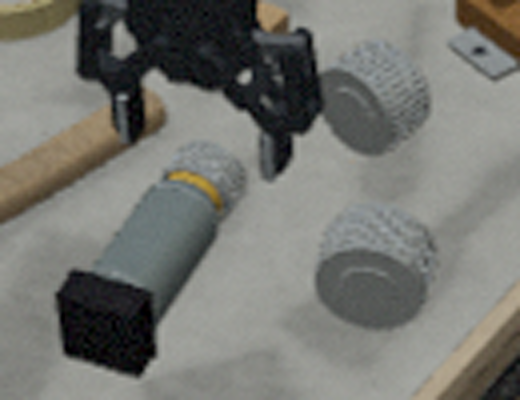

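The picture shows the fingertips at crop px (130,135) and (272,175) on either side of the cap, whose centre is near (208,178). I'll project the grasp point to check how far along the cap it sits.

```bash
python3 - <<'E'
from h import *
s=get_image("scene")
S=s["color"]
p=np.array([.5376,.0511,0]);u=np.array([.2436,-.9699,0]);w=np.array([.9699,.2436,0])
for n,P in dict(grasp=p+[0,0,.025],tipA=p+.043*w+[0,0,.018],tipB=p-.043*w+[0,0,.018]).items():
    print(n,(proj(s,P)-[160,190])*4)
# cap outline points in the crop -> rays at z=.025 / yellow band centre
for n,q in dict(band_topmid=(195,188)).items(): print(n,ray(s,[(160+q[0]/4,190+q[1]/4)],.045))
f=ray(s,[(160+x/4,190+y/4) for x,y in((60,272),(155,290),(142,375),(65,350))],0.05)
print("foot end face top corners z=.05",f[:2].round(4).tolist()); print("bottom z=0",ray(s,[(160+142/4,190+375/4),(160+65/4,190+350/4)],0).round(4).tolist())
E
```

```text
grasp [[204.24595146 178.17784825]]
tipA [[141.00352489 169.74507738]]
tipB [[270.06469683 204.32435428]]
band_topmid [[0.52162151 0.07769838 0.045     ]]
foot end face top corners z=.05 [[0.535, 0.1784, 0.05], [0.4832, 0.1586, 0.05]]
bottom z=0 [[0.4814, 0.1769, -0.0], [0.529, 0.1877, 0.0]]
```

Emit:
{"fn": "send_rows", "kwargs": {
  "steps": [-1, 0, 0, 0, 0, -1, 0, 0, 0, 0, -1, 0, 0, 0, 0, -1, 0, 0, 0, 0, -1, 0, 0, 0, 0, -1, 0, 0, 0, 0, -1, 0, 0, 0, 0, -1, 0, 0, 0, 0],
  "newtons": 20
}}

```text
clock: 5.35
position: [0.5383, 0.051, 0.0061]
ee_rot: [0.0, 0.615, 0.789, -0.0]
contact_force: [0.2, 0.3, 3.6]
width: 0.0396
gripper_force: 19.2
```

```bash
python3 - <<'E'
from h import *
go(.538,.051,.006,104.2)
S=get_image("scene")["color"]
a=cv2.resize(S[190:290,160:290],None,fx=4,fy=4,interpolation=2);cv2.imwrite("pics/c3.png",a[:,:,::-1])
E
```

```text
t 5.35 pos [0.5383 0.051  0.0061] yaw 104.14 F [0.2 0.3 3.6] M [-0.17  0.11  0.06] w 0.0396 g 19.200602215714753 q6 -0.28
shift cm [ 0.01 -0.03  0.01] roll -0.06
```

View pics/c3.png

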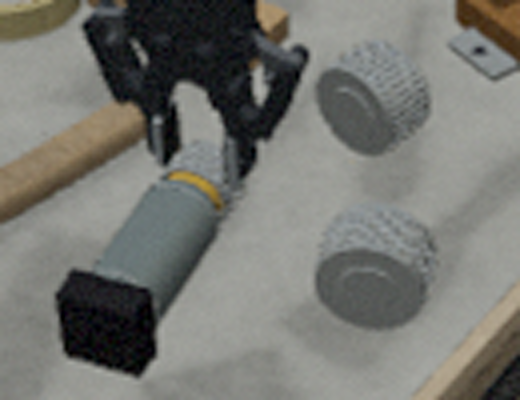

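The grip reads 39.6 mm with an upward force, and the picture shows the fingertips at crop (165,160) and (240,185). They are pinching the cap above its centre line, so I'll open, go about 9 mm lower and regrip.

Emit:
{"fn": "send_rows", "kwargs": {
  "steps": [0.6, 0, 0, 0, 0, 0.6, 0, 0, 0, 0, 0.6, 0, 0, 0, 0, 0.6, 0, 0, 0, 0, 0.6, 0, 0, 0.3, 0, 0.6, 0, 0, 0.3, 0, 0.6, 0, 0, 0.3, 0, 0.6, 0, 0, 0, 0]
}}

```text
clock: 6.2
position: [0.5377, 0.0511, -0.0037]
ee_rot: [-0.0, 0.615, 0.789, -0.0]
contact_force: [0.0, 0.1, -1.0]
width: 0.0681
gripper_force: 0.0
```

Emit:
{"fn": "send_rows", "kwargs": {
  "steps": [-1, 0, 0, 0, 0, -1, 0, 0, 0, 0, -1, 0, 0, 0, 0, -1, 0, 0, 0, 0, -1, 0, 0, 0, 0, -1, 0, 0, 0, 0, -1, 0, 0, 0, 0]
}}

```text
clock: 6.9
position: [0.5383, 0.0511, -0.003]
ee_rot: [0.0, 0.615, 0.789, 0.0]
contact_force: [0.0, -0.7, 0.6]
width: 0.0449
gripper_force: 21.3
```

Emit:
{"fn": "send_rows", "kwargs": {
  "steps": [0.4, 0, 0, 0, 0, 0.4, 0, 0, 0, 0, 0.4, 0, 0, 0, 0, 0.4, 0, 0, 0.3, 0, 0.4, 0, 0, 0.3, 0, 0.4, 0, 0, 0, 0]
}}

```text
clock: 7.5
position: [0.5377, 0.0511, -0.0097]
ee_rot: [-0.0, 0.615, 0.789, -0.0]
contact_force: [0.3, 0.1, 0.7]
width: 0.0599
gripper_force: 0.0
```

Emit:
{"fn": "send_rows", "kwargs": {
  "steps": [-1, 0, 0, 0, 0, -1, 0, 0, 0, 0, -1, 0, 0, 0, 0, -1, 0, 0, 0, 0, -1, 0, 0, 0, 0, -1, 0, 0, 0, 0, -1, 0, 0, 0, 0]
}}

```text
clock: 8.2
position: [0.5379, 0.0511, -0.0092]
ee_rot: [-0.0, 0.615, 0.789, -0.0]
contact_force: [-1.4, -0.2, -1.1]
width: 0.0451
gripper_force: 24.1
```

Emit:
{"fn": "send_rows", "kwargs": {
  "steps": [0.3, 0, 0, 0, 0, 0.3, 0, 0, 0, 0, 0.3, 0, 0, 0, 0, 0.3, 0, 0, 0.2, 0, 0.3, 0, 0, 0.2, 0, 0.3, 0, 0, 0.2, 0, 0.3, 0, 0, 0.2, 0, 0.3, 0, 0, 0, 0]
}}

```text
clock: 9.0
position: [0.5379, 0.0511, -0.0175]
ee_rot: [-0.0, 0.615, 0.789, -0.0]
contact_force: [0.6, 0.6, -0.1]
width: 0.0558
gripper_force: 0.0
```

```bash
python3 - <<'E'
from h import *
go(.538,.051,.006,104.2)
S=get_image("scene")["color"]
a=cv2.resize(S[200:260,180:270],None,fx=7,fy=7,interpolation=2);cv2.imwrite("pics/c4.png",a[:,:,::-1])
E
```

```text
t 9.0 pos [ 0.5379  0.0511 -0.0175] yaw 104.13 F [ 0.6  0.6 -0.1] M [0.01 0.   0.03] w 0.0558 g 0.0 q6 -0.28
shift cm [-0.01  0.01 -2.35] roll -0.07
```

View pics/c4.png

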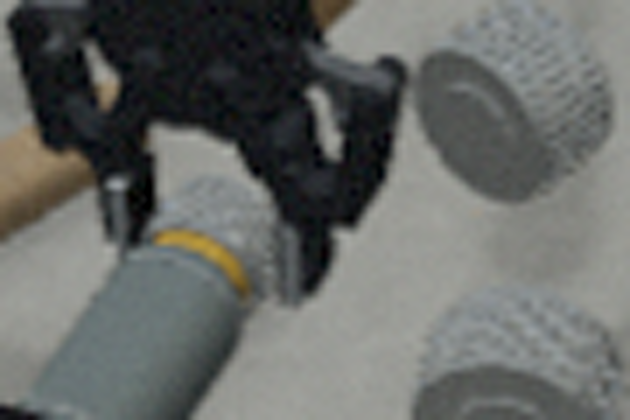

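The fingertips at crop (118,240) and (295,300) now reach past the cap's middle, still with no bench contact. The true tips therefore sit about 3 cm behind the nominal TCP, and I'll use that offset from here. Closing now.

Emit:
{"fn": "send_rows", "kwargs": {
  "steps": [-1, 0, 0, 0, 0, -1, 0, 0, 0, 0, -1, 0, 0, 0, 0, -1, 0, 0, 0, 0, -1, 0, 0, 0, 0, -1, 0, 0, 0, 0],
  "newtons": 25
}}

```text
clock: 9.65
position: [0.5383, 0.0511, -0.0171]
ee_rot: [0.0, 0.615, 0.789, 0.0]
contact_force: [0.5, 1.0, -0.5]
width: 0.0452
gripper_force: 30.0
```

```bash
python3 - <<'E'
from h import *
go(.538,.051,.006,104.2)
# arc about the foot edge: x shift (towards the foot) and rise, cm, per 7.5 deg
r=np.hypot(.138,.025);a0=np.arctan2(.025,.138)
a=a0+np.radians(np.arange(0,91,7.5))
print(np.diff(100*np.c_[-r*np.cos(a),-r*np.sin(a)],axis=0).round(2).tolist())
E
```

```text
t 9.65 pos [ 0.5383  0.0511 -0.0171] yaw 104.14 F [ 0.5  1.  -0.5] M [ 0.05 -0.12  0.06] w 0.0452 g 29.95779945049435 q6 -0.28
shift cm [-0.   -0.03 -2.31] roll -0.06
[[0.44, -1.78], [0.67, -1.71], [0.89, -1.6], [1.09, -1.47], [1.27, -1.32], [1.44, -1.14], [1.57, -0.94], [1.68, -0.73], [1.76, -0.51], [1.81, -0.27], [1.83, -0.03], [1.82, 0.21]]
```

Emit:
{"fn": "send_rows", "kwargs": {
  "steps": [-1, 0.22, 0, -0.89, 0, -1, 0.22, 0, -0.89, 0, -1, 0.33, 0, -0.86, 0, -1, 0.34, 0, -0.85, 0, -1, 0.44, 0, -0.8, 0, -1, 0.45, 0, -0.8, 0, -1, 0.54, 0, -0.74, 0, -1, 0.55, 0, -0.73, 0, -1, 0.63, 0, -0.66, 0, -1, 0.64, 0, -0.66, 0]
}}

```text
clock: 10.65
position: [0.5274, 0.0938, 0.0622]
ee_rot: [0.0, 0.615, 0.789, -0.0]
contact_force: [0.1, -0.1, -7.4]
width: 0.0453
gripper_force: 28.9
```

```bash
python3 - <<'E'
from h import *
go(.538,.051,.006,104.2)
S=get_image("scene")["color"]
a=cv2.resize(S[160:290,160:290],None,fx=4,fy=4,interpolation=2);cv2.imwrite("pics/c5.png",a[:,:,::-1])
E
```

```text
t 10.65 pos [0.5274 0.0938 0.0622] yaw 104.14 F [ 0.1 -0.1 -7.4] M [-0.21 -0.23 -0.07] w 0.0453 g 28.899522339343093 q6 -0.2
shift cm [-4.41 -0.02  5.62] roll -0.06
```

View pics/c5.png

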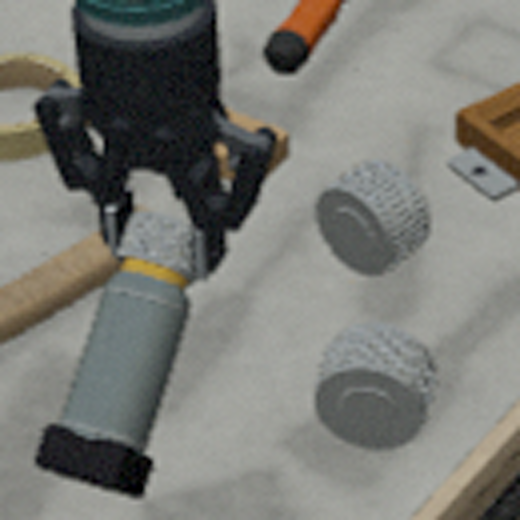

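The cylinder hangs by its cap, partly tilted, with its foot near crop (95,460). I'll carry on along the arc.

Emit:
{"fn": "send_rows", "kwargs": {
  "steps": [-1, 0.72, 0, -0.57, 0, -1, 0.72, 0, -0.57, 0, -1, 0.78, 0, -0.47, 0, -1, 0.79, 0, -0.47, 0, -1, 0.84, 0, -0.36, 0, -1, 0.84, 0, -0.36, 0, -1, 0.88, 0, -0.25, 0, -1, 0.88, 0, -0.25, 0, -1, 0.9, 0, -0.13, 0, -1, 0.9, 0, -0.13, 0, -1, 0, 0, 0, 0]
}}

```text
clock: 11.8
position: [0.5074, 0.1748, 0.0981]
ee_rot: [0.0, 0.614, 0.789, 0.001]
contact_force: [-0.1, -2.7, 4.6]
width: 0.0455
gripper_force: 29.5
```

```bash
python3 - <<'E'
from h import *
go(.4675,-.2225,.15,104.2)
S=get_image("scene")["color"]
a=cv2.resize(S[150:290,150:270],None,fx=4,fy=4,interpolation=2);cv2.imwrite("pics/c6.png",a[:,:,::-1])
E
```

```text
t 11.8 pos [0.5074 0.1748 0.0981] yaw 104.2 F [-0.1 -2.7  4.6] M [-0.56  0.09  0.02] w 0.0455 g 29.485830031335354 q6 -0.05
shift cm [-37.53 -13.61  -5.22] roll 0.0
```

View pics/c6.png

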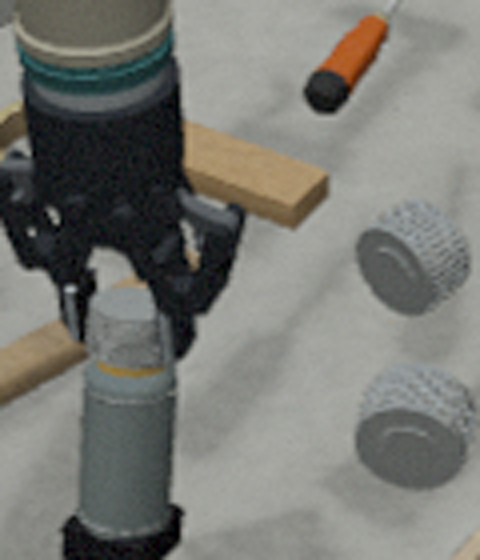

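The cylinder stands nearly upright, foot at crop (122,530) and cap at (125,320), with its foot edge pressing on the bench. I'll finish the arc, then check it against a projected vertical.

Emit:
{"fn": "send_rows", "kwargs": {
  "steps": [-1, 0.61, 0, 0, 0, -1, 0.61, 0, 0, 0, -1, 0.61, 0, 0, 0, -1, 0.61, 0, 0.1, 0, -1, 0.61, 0, 0.1, 0, -1, 0.61, 0, 0.1, 0, -1, 0, 0, 0, 0, -1, 0, 0, 0, 0]
}}

```text
clock: 12.65
position: [0.4988, 0.21, 0.096]
ee_rot: [-0.0, 0.615, 0.789, 0.001]
contact_force: [-2.5, -0.4, 11.5]
width: 0.0453
gripper_force: 32.2
```

```bash
cat >> h.py <<'E'
def tilt():
    s=get_image("scene");S=s["color"];st=get_state();p=st["position"]
    b=proj(s,[[p[0],p[1],p[2]+.0425-.138+h] for h in (0,.035,.1,.15)])
    hsv=cv2.cvtColor(S,cv2.COLOR_RGB2HSV)
    m=((hsv[...,0]>17)&(hsv[...,0]<32)&(hsv[...,1]>110)).astype(np.uint8)
    print("upright would show (h 0,35,100,150):",b.round(1).tolist())
    # body's side edges per row between 20% and 80%
    for k in (.03,.05,.07,.09):
        c,r=proj(s,[p[0],p[1],p[2]+.0425-.138+k])[0];r=int(r)
        row=S[r,int(c)-40:int(c)+40].astype(int);body=(row[:,2]-row[:,0]>8)&(row.max(1)>60)
        i=np.flatnonzero(body);print("row",r,"body cols",i.min()+int(c)-40 if len(i) else None,i.max()+int(c)-40 if len(i) else None,"expect mid",c.round(1))
    return S
E
python3 - <<'E'
from h import *
go(.4675,-.2225,.15,104.2)
S=tilt()
a=cv2.resize(S[150:300,140:260],None,fx=4,fy=4,interpolation=2);cv2.imwrite("pics/c7.png",a[:,:,::-1])
E
```

```text
t 12.65 pos [0.4988 0.21   0.096 ] yaw 104.11 F [-2.5 -0.4 11.5] M [-0.28  0.46  0.03] w 0.0453 g 32.19399136241009 q6 0.02
shift cm [-41.17 -13.57  -5.5 ] roll -0.09
upright would show (h 0,35,100,150): [[179.6, 289.4], [178.1, 278.3], [175.3, 256.4], [173.0, 238.4]]
row 279 body cols 175 181 expect mid 178.4
row 273 body cols 171 183 expect mid 177.5
row 266 body cols None None expect mid 176.6
row 259 body cols 178 178 expect mid 175.8
```

View pics/c7.png

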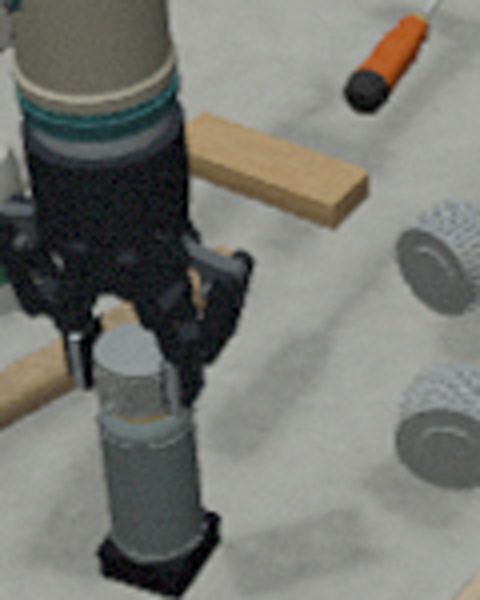

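The cylinder is upright on its foot: cap top at crop (130,348), foot corners at (100,555), (180,592) and (218,520), matching the projected vertical. Lifting it 10 cm.

Emit:
{"fn": "send_rows", "kwargs": {
  "steps": [-1, 0, 0, -0.5, 0, -1, 0, 0, -1, 0, -1, 0, 0, -1.5, 0, -1, 0, 0, -1.5, 0, -1, 0, 0, -1.5, 0, -1, 0, 0, -1.5, 0, -1, 0, 0, -1.5, 0, -1, 0, 0, -1, 0, -1, 0, 0, 0, 0],
  "newtons": 30
}}

```text
clock: 13.6
position: [0.4991, 0.2092, 0.195]
ee_rot: [0.0, 0.615, 0.789, 0.001]
contact_force: [0.6, 0.1, -7.2]
width: 0.045
gripper_force: 32.4
```

```bash
python3 - <<'E'
from h import *
go(.4675,-.2225,.196,72.8)
s=get_image("scene");b=ray(s,[(140+x/4,150+y/4) for x,y in((103,572),(180,595),(216,542))],0)
for i in(0,1):
    v=b[i+1]-b[i];print("foot edge",np.linalg.norm(v).round(3),np.degrees(np.arctan2(v[1],v[0])).round(1))
E
```

```text
t 13.6 pos [0.4991 0.2092 0.195 ] yaw 104.12 F [ 0.6  0.1 -7.2] M [0.02 0.03 0.03] w 0.045 g 32.35170889205165 q6 0.02
shift cm [-41.1  -13.6   -0.14] roll 31.32
foot edge 0.047 -164.9
foot edge 0.041 -77.3
```

Emit:
{"fn": "send_rows", "kwargs": {
  "steps": [-1, -1.2, -0.4, 0, 0, -1, -2.4, -0.8, 0, 0, -1, -2.6, -0.9, 0, 0, -1, -2.6, -0.9, 0, 0, -1, -2.6, -0.9, 0, 0, -1, -2.6, -0.9, 0, 0, -1, -2.6, -0.9, 0, 0, -1, -2.6, -0.9, 0, 0, -1, -2.6, -0.8, 0, 0]
}}

```text
clock: 14.55
position: [0.4782, -0.0223, 0.1933]
ee_rot: [-0.001, 0.615, 0.789, -0.001]
contact_force: [1.3, -0.6, -6.8]
width: 0.0455
gripper_force: 32.3
```

Emit:
{"fn": "send_rows", "kwargs": {
  "steps": [-1, -2.6, -0.9, 0, 0, -1, -2.6, -0.9, 0, 0, -1, -2.6, -0.9, 0, 0, -1, -2.6, -0.9, 0, 0, -1, -2.6, -0.9, 0, 0, -1, -2.6, -0.9, 0, 0, -1, -2.4, -0.8, 0, 0, -1, -1.9, -0.5, 0, 0]
}}

```text
clock: 15.35
position: [0.4617, -0.2319, 0.1931]
ee_rot: [-0.001, 0.615, 0.788, -0.001]
contact_force: [1.3, -0.0, -7.2]
width: 0.0452
gripper_force: 32.3
```

Emit:
{"fn": "send_rows", "kwargs": {
  "steps": [-1, 0, 0, 0, 4, -1, 0, 0, 0, 5, -1, 0, 0, 0, 5, -1, 0, 0, 0, 5, -1, 0, 0, 0, 5, -1, 0, 0, 0, 4, -1, 0, 0, 0, 3.3, -1, 0, 0, 0, 0, -1, 0, 0, 0, 0]
}}

```text
clock: 16.25
position: [0.4626, -0.23, 0.1936]
ee_rot: [-0.001, 0.804, 0.594, -0.0]
contact_force: [-0.1, -0.1, -7.4]
width: 0.0452
gripper_force: 32.4
```

```bash
python3 - <<'E'
from h import *
go(.4675,-.2225,.130,72.8)
s=get_image("scene");t=get_image("top")
S=s["color"];p=get_state()["position"]
z0=p[2]+.0425-.138
print("scene: expected foot centre",proj(s,[[p[0],p[1],z0],[p[0],p[1],z0+.15]]).round(1).tolist(),"top:",proj(t,[[p[0],p[1],z0]]).round(1).tolist())
a=cv2.resize(S[105:230,240:350],None,fx=4.5,fy=4.5,interpolation=2);cv2.imwrite("pics/c8.png",a[:,:,::-1])
E
```

```text
t 16.25 pos [ 0.4626 -0.23    0.1936] yaw 72.88 F [-0.1 -0.1 -7.4] M [ 0.   -0.03 -0.02] w 0.0452 g 32.38509362941386 q6 -0.3
shift cm [0.86 0.26 6.36] roll 0.08
scene: expected foot centre [[299.4, 166.0], [302.8, 114.9]] top: [[308.1, 218.3]]
```

View pics/c8.png

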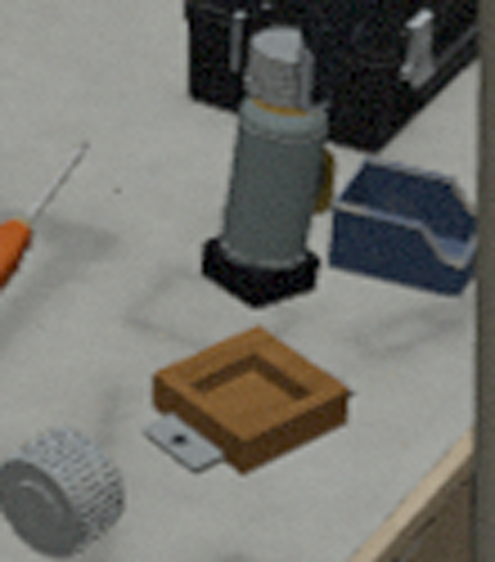

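The picture shows the cylinder hanging just about upright, with foot bottom corners at crop (203,275), (317,290) and (258,305). The stand's top face corners are at (153,378), (258,328), (350,392) and (243,440). I'll compute the offset within this one view.

```bash
python3 - <<'E'
from h import *
s=get_image("scene");p=get_state()["position"];z0=p[2]+.0425-.138
P=lambda L:[(240+x/4.5,105+y/4.5) for x,y in L]
st=ray(s,P([(153,378),(258,328),(350,392),(243,440)]),.026);print("stand",st.round(4).tolist(),st.mean(0))
f=ray(s,P([(203,275),(258,305),(317,290)]),z0);print("foot",f.round(4).tolist(),(f[0]+f[2])/2,z0)
fc=(f[0]+f[2])/2;sc=st.mean(0);d=sc-fc;print("move",d)
v=st[1]-st[0];print("stand yaw",np.degrees(np.arctan2(v[1],v[0])));v=f[1]-f[0];print("foot yaw",np.degrees(np.arctan2(v[1],v[0])),np.linalg.norm(v));v=f[2]-f[1];print(np.degrees(np.arctan2(v[1],v[0])),np.linalg.norm(v))
go(p[0]+d[0],p[1]+d[1],.135,72.8)
E
```

```text
stand [[0.5141, -0.1897, 0.026], [0.4895, -0.2708, 0.026], [0.4105, -0.2455, 0.026], [0.4384, -0.1691, 0.026]] [ 0.46312004 -0.21877863  0.026     ]
foot [[0.4934, -0.2079, 0.0985], [0.4513, -0.1999, 0.0985], [0.4314, -0.2325, 0.0985]] [ 0.46237125 -0.22019354  0.09850436] 0.0985043571861969
move [ 0.00074879  0.00141491 -0.07250436]
stand yaw -106.88560442930564
foot yaw 169.2188802215969 0.04284631210083154
-121.40285124292423 0.03825379927866983
t 16.4 pos [ 0.4632 -0.23    0.194 ] yaw 72.86 F [ 0.3 -0.6 -7.6] M [ 0.03  0.   -0.  ] w 0.0454 g 32.38467499161743 q6 -0.3
shift cm [0.16 0.03 5.9 ] roll 0.06
```

Emit:
{"fn": "send_rows", "kwargs": {
  "steps": [-1, 0.2, 0.1, 1, 0, -1, 0.25, 0, 1, 0, -1, 0, 0, 1.5, 0, -1, 0, 0, 1.5, 0, -1, 0, 0, 1, 0, -1, 0, 0, 0.7, 0, -1, 0, 0, 0, 0]
}}

```text
clock: 17.1
position: [0.4651, -0.2253, 0.1261]
ee_rot: [-0.001, 0.805, 0.594, -0.0]
contact_force: [0.3, 0.6, -7.4]
width: 0.0455
gripper_force: 32.4
```

```bash
python3 - <<'E'
from h import *
go(.466,-.222,.102,72.8)
S=get_image("scene")["color"]
a=cv2.resize(S[120:220,250:340],None,fx=6,fy=6,interpolation=2);cv2.imwrite("pics/c9.png",a[:,:,::-1])
E
```

```text
t 17.1 pos [ 0.4651 -0.2253  0.1261] yaw 72.84 F [ 0.3  0.6 -7.4] M [ 0.01 -0.01 -0.05] w 0.0455 g 32.42889127467606 q6 -0.29
shift cm [ 0.34 -0.01  2.41] roll 0.04
```

View pics/c9.png

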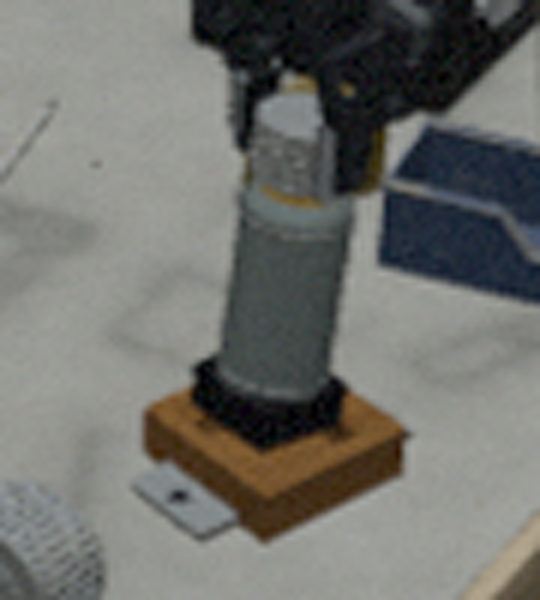

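The foot, at crop (268,410), sits centred over the pocket. I've now viewed 11 pictures, one over the limit of 10, so I won't view any more and will work from forces and numeric checks.

Emit:
{"fn": "send_rows", "kwargs": {
  "steps": [-1, 0, 0, 0.2, 0, -1, 0, 0, 0.2, 0, -1, 0, 0, 0.2, 0, -1, 0, 0, 0.2, 0, -1, 0.1, 0, 0.2, 0, -1, 0.1, 0, 0.2, 0]
}}

```text
clock: 17.75
position: [0.4673, -0.2257, 0.1167]
ee_rot: [0.002, 0.805, 0.594, -0.0]
contact_force: [-1.7, -3.5, 5.0]
width: 0.0456
gripper_force: 33.7
```

```bash
python3 -c "
from h import *
go(.466,-.222,.102,72.8)"
```

```text
t 17.75 pos [ 0.4673 -0.2257  0.1167] yaw 72.87 F [-1.7 -3.5  5. ] M [-0.51  0.35  0.02] w 0.0456 g 33.65917261706727 q6 -0.28
shift cm [ 0.32 -0.24  1.47] roll 0.07
```

Emit:
{"fn": "send_rows", "kwargs": {
  "steps": [-1, -0.1, -0.05, 0, 0, -1, -0.1, -0.05, 0.1, 0, -1, 0, 0, 0.1, 0, -1, 0, 0, 0.1, 0, -1, 0, 0, 0, 0]
}}

```text
clock: 18.25
position: [0.4665, -0.2283, 0.1149]
ee_rot: [0.004, 0.805, 0.594, 0.0]
contact_force: [-3.1, -3.8, 10.5]
width: 0.0454
gripper_force: 34.4
```

```bash
python3 -c "
from h import *
go(.466,-.222,.102,72.8)"
```

```text
t 18.25 pos [ 0.4665 -0.2283  0.1149] yaw 72.85 F [-3.1 -3.8 10.5] M [-0.73  0.47 -0.05] w 0.0454 g 34.39125125901228 q6 -0.29
shift cm [ 0.59 -0.25  1.28] roll 0.05
```

Emit:
{"fn": "send_rows", "kwargs": {
  "steps": [-1, -0.1, -0.05, 0, 0, -1, -0.1, -0.05, 0, 0, -1, -0.1, -0.05, 0, 0, -1, 0, 0, 0, 0]
}}

```text
clock: 18.65
position: [0.4642, -0.2302, 0.1142]
ee_rot: [0.003, 0.805, 0.594, 0.0]
contact_force: [-0.9, -2.8, 6.7]
width: 0.045
gripper_force: 33.9
```

```bash
python3 - <<'E'
from h import *
go(.466,-.222,.102,72.8)
s=get_image("scene");S=s["color"]
# yellow band and black foot, numerically
hsv=cv2.cvtColor(S,cv2.COLOR_RGB2HSV)
win=np.zeros(S.shape[:2],bool);win[150:205,275:315]=1
m=((S.max(2)<55)&win).astype(np.uint8)
c=max(cv2.findContours(m,0,1)[0],key=cv2.contourArea)[:,0]
print("foot: left",c[c[:,0].argmin()],"right",c[c[:,0].argmax()],"front",c[c[:,1].argmax()])
m=((hsv[...,0]<20)&(hsv[...,1]>100)&(hsv[...,2]>40));m[:170]=0;m[225:]=0;m[:,:265]=0;m[:,330:]=0
c=max(cv2.findContours(m.astype(np.uint8),0,1)[0],key=cv2.contourArea)[:,0]
print("stand: left",c[c[:,0].argmin()],"right",c[c[:,0].argmax()],"front",c[c[:,1].argmax()])
b=((S[...,2].astype(int)-S[...,0]>2)&(S.max(2)>60)&(S.max(2)<130))
for r in range(156,186,4):
    i=np.flatnonzero(b[r,280:315]);print(r,280+i.min(),280+i.max())
p=get_state()["position"];print(proj(s,[[p[0],p[1],p[2]-.0955+h] for h in(0,.03,.06,.1)]).round(1).tolist())
E
```

```text
t 18.65 pos [ 0.4642 -0.2302  0.1142] yaw 72.83 F [-0.9 -2.8  6.7] M [-0.59  0.16  0.  ] w 0.045 g 33.898556962658404 q6 -0.29
shift cm [ 0.84 -0.08  1.22] roll 0.03
foot: left [282 184] right [306 192] front [291 196]
stand: left [274 189] right [316 198] front [293 209]
156 291 313
160 290 313
164 290 314
168 289 306
172 288 305
176 288 305
180 287 303
184 286 302
[[297.4, 190.2], [298.0, 181.2], [298.6, 172.0], [299.5, 159.3]]
```

The body's edge slope shows the hanging cylinder is tilted about 5°, foot towards +y, with the foot already captured in the mouth. I'll loosen the grip to 20 N and swing the top towards +y to straighten it.

Emit:
{"fn": "send_rows", "kwargs": {
  "steps": [-1, 0, 0, 0, 0, -1, 0.15, 0, 0, 0, -1, 0.15, 0, 0, 0, -1, 0.15, 0, 0, 0, -1, 0.15, 0, 0, 0, -1, 0.15, 0, 0.1, 0, -1, 0, 0, 0.1, 0, -1, 0, 0, 0, 0],
  "newtons": 20
}}

```text
clock: 19.5
position: [0.4679, -0.2261, 0.1154]
ee_rot: [0.007, 0.804, 0.594, -0.0]
contact_force: [-5.2, -7.7, 21.6]
width: 0.0453
gripper_force: 35.5
```

```bash
cat > v.py <<'E'
from h import *
go(.466,-.222,.102,72.8)
s=get_image("scene");S=s["color"]
b=((S[...,2].astype(int)-S[...,0]>2)&(S.max(2)>60)&(S.max(2)<130))
L=[]
for r in range(166,188,2):
    i=np.flatnonzero(b[r,280:308])
    if len(i)>8: L.append((r,280+(i.min()+i.max())/2))
L=np.array(L);print(L.tolist(),"slope",np.polyfit(L[:,0],L[:,1],1)[0],"upright -0.066")
p=get_state()["position"];print(proj(s,[[p[0],p[1],p[2]-.0955+h] for h in(0,.03,.06,.1)]).round(1).tolist())
E
python3 v.py
```

```text
t 19.5 pos [ 0.4679 -0.2261  0.1154] yaw 72.9 F [-5.2 -7.7 21.6] M [-1.3   0.76  0.02] w 0.0453 g 35.47232200500275 q6 -0.28
shift cm [ 0.35 -0.32  1.34] roll 0.1
[[166.0, 297.0], [168.0, 295.5], [170.0, 296.0], [172.0, 296.5], [174.0, 295.0], [176.0, 295.0], [178.0, 294.5], [180.0, 294.0], [182.0, 293.5], [184.0, 294.5], [186.0, 294.5]] slope -0.1340909090909092 upright -0.066
[[295.5, 190.1], [296.1, 181.1], [296.7, 171.9], [297.5, 159.2]]
```

Emit:
{"fn": "send_rows", "kwargs": {
  "steps": [-1, -0.15, -0.1, -0.1, 0, -1, -0.15, -0.1, -0.1, 0, -1, -0.1, -0.05, 0, 0, -1, 0, 0, 0, 0]
}}

```text
clock: 19.95
position: [0.4639, -0.227, 0.1151]
ee_rot: [0.005, 0.805, 0.594, 0.001]
contact_force: [0.0, -5.4, 9.9]
width: 0.0449
gripper_force: 34.1
```

```bash
python3 v.py
```

```text
t 19.95 pos [ 0.4639 -0.227   0.1151] yaw 72.82 F [ 0.  -5.4  9.9] M [-0.68  0.11  0.05] w 0.0449 g 34.13643552460371 q6 -0.29
shift cm [0.54 0.04 1.3 ] roll 0.02
[[166.0, 298.0], [168.0, 296.5], [170.0, 297.0], [172.0, 296.0], [174.0, 296.0], [176.0, 296.0], [178.0, 294.5], [180.0, 295.5], [182.0, 294.0], [184.0, 294.5], [186.0, 295.0]] slope -0.15681818181818052 upright -0.066
[[296.9, 190.5], [297.5, 181.6], [298.1, 172.3], [299.0, 159.6]]
```

Emit:
{"fn": "send_rows", "kwargs": {
  "steps": [-1, -0.2, 0, -0.1, 0, -1, -0.1, 0, -0.1, 0, -1, 0, 0, 0, 0]
}}

```text
clock: 20.3
position: [0.4607, -0.2269, 0.114]
ee_rot: [0.0, 0.805, 0.594, 0.0]
contact_force: [1.1, -2.5, -1.6]
width: 0.0455
gripper_force: 33.0
```

```bash
python3 v.py
```

```text
t 20.3 pos [ 0.4607 -0.2269  0.114 ] yaw 72.82 F [ 1.1 -2.5 -1.6] M [-0.41 -0.22  0.05] w 0.0455 g 33.02648959034741 q6 -0.29
shift cm [0.62 0.36 1.2 ] roll 0.02
[[166.0, 298.5], [168.0, 298.0], [170.0, 298.0], [172.0, 297.5], [174.0, 297.0], [176.0, 297.0], [178.0, 296.5], [180.0, 295.0], [182.0, 296.5], [184.0, 295.5], [186.0, 296.5]] slope -0.13636363636363338 upright -0.066
[[297.9, 191.3], [298.6, 182.3], [299.2, 173.1], [300.0, 160.4]]
```

Emit:
{"fn": "send_rows", "kwargs": {
  "steps": [-1, 0, 0.1, 0.1, 0, -1, -0.1, 0.05, 0.1, 0, -1, 0, 0, 0.1, 0, -1, 0, 0, 0.1, 0, -1, 0, 0, 0.1, 0, -1, 0, 0, 0, 0]
}}

```text
clock: 20.95
position: [0.4627, -0.2306, 0.1116]
ee_rot: [0.003, 0.805, 0.594, -0.0]
contact_force: [-1.8, -4.7, 11.8]
width: 0.0452
gripper_force: 34.5
```

```bash
python3 v.py
```

```text
t 20.95 pos [ 0.4627 -0.2306  0.1116] yaw 72.87 F [-1.8 -4.7 11.8] M [-0.8   0.37 -0.  ] w 0.0452 g 34.47627144460057 q6 -0.29
shift cm [0.93 0.06 0.96] roll 0.07
[[166.0, 298.5], [168.0, 298.0], [170.0, 298.0], [172.0, 297.5], [174.0, 297.0], [176.0, 297.0], [178.0, 296.0], [180.0, 295.5], [182.0, 296.5], [184.0, 294.5], [186.0, 296.0]] slope -0.16363636363636067 upright -0.066
[[298.0, 191.1], [298.6, 182.1], [299.2, 172.9], [300.0, 160.3]]
```

The foot is now partly inside the pocket. I'll unload and release so that it can drop and right itself.

Emit:
{"fn": "send_rows", "kwargs": {
  "steps": [-1, 0, 0, -0.1, 0, -1, 0, 0, -0.1, 0, -1, 0, 0, 0, 0, -0.1, 0, 0, 0, 0, 0.1, 0, 0, 0, 0, 0.3, 0, 0, 0, 0, 0.5, 0, 0, 0, 0, 0.5, 0, 0, 0, 0, 0.5, 0, 0, 0, 0, 0.5, 0, 0, 0, 0]
}}

```text
clock: 22.0
position: [0.4614, -0.228, 0.1111]
ee_rot: [-0.0, 0.805, 0.594, -0.0]
contact_force: [-0.2, 0.4, -0.3]
width: 0.0637
gripper_force: 0.0
```

```bash
python3 v.py; python3 - <<'E'
from h import *
s=get_image("scene")
print("seated upright would show:",proj(s,[[.4655,-.2215,.006+h] for h in(.03,.06,.1,.15)]).round(1).tolist())
S=s["color"];hsv=cv2.cvtColor(S,cv2.COLOR_RGB2HSV)
m=((hsv[...,0]>15)&(hsv[...,0]<32)&(hsv[...,1]>90));m[:130]=0;m[170:]=0;m[:,:285]=0;m[:,313:]=0
print("band px",np.argwhere(m)[:,::-1].mean(0),m.sum())
E
```

```text
t 22.0 pos [ 0.4614 -0.228   0.1111] yaw 72.83 F [-0.2  0.4 -0.3] M [ 0.01  0.   -0.  ] w 0.0637 g 0.0 q6 -0.29
shift cm [0.71 0.26 0.91] roll 0.03
seated upright would show: [[295.7, 186.4], [296.3, 177.3], [297.1, 164.8], [298.1, 148.4]]
band px [298.79906542 144.87850467] 214Traceback (most recent call last):
  File "v.py", line 9, in <module>
    L=np.array(L);print(L.tolist(),"slope",np.polyfit(L[:,0],L[:,1],1)[0],"upright -0.066")
                                                      ~^^^^^
IndexError: too many indices for array: array is 1-dimensional, but 2 were indexed
```

```bash
python3 - <<'E'
from h import *
S=get_image("scene")["color"]
for r in range(120,206,4):
    print(r," ".join("%3d"%v for v in S[r,274:322:2].mean(1)))
print(S[170,280:312:4].tolist())
E
```

```text
120 151 154 151 153  10  28  19  25  26  12  29  27  29  18  36  34  24  16  30  38  71  21  16  24
124 151 150 147 149  41  27  42  37  24  27  18  16  26  17  31  21  24  14  19  14  39  79  96  70
128 150 150 145 145  83  35  30  29  16  23  21  28  23  16   9  34  21  12  14  16  40  25  31  38
132 152 152 152 151 151 150 123  21  10  20  88 138 101  59  34  20  29  18  22  42  24  16  26  37
136 154 156 155 157 154 154 157  56  13  25  18  66  87  83  89  29  19  32  36  23  19  26  25   8
140 151 149 148 150 154 151 148  59   3  19  16  57  84  87  56  48  26  17  29  42  20  26  27  21
144 150 153 151 157 155 153 157  88  17  21  21  65  60  50  23  17  16  22  18  24  22  15  38  18
148 151 148 150 155 151 148 149 151 126  54  62  56  47  41  10  16  18  87  42  23  24  44  36  35
152 153 151 150 150 149 145 146 138 106 116  54  46  44  41  49  41  49  88  30  17  20  40  61  97
156 153 154 153 150 150 146 145 143 138 111 123  62  98 127 146 151 100  77  22  19  37  41  48  43
160 152 147 150 152 152 151 149 145 148 151 148 150 148 147 148 149 153 156 157 138  41  47  48  45

[... 524 characters left out ...]
 84  81  75  82  75  40  25   3  25  28  14   3   8  43  63  82  91 116 135
188  90  87  87  73  83  82  53  47  51  59  86  91  60  35  13   4  24  50  84  80 133 143 146 147
192  62  47  49  77  89  70  84  87  86  88  86  86  89  83  86  51  38  59  82  84  80  49 106 155
196 135  65  71  44  49  48  83  84  85  89  80  83  76  86  85  84  81  54  46  48  35  44 158 151
200 134 136 134 138 112  45  47  48  57  84  84  81  76  48  47  48  42  42  45  53 106 155 152 150
204 142  95 135 127 137 136 140  81  44  43  42  35  46  45  42  51 110 161 159 153 153 155 149 150
[[149, 149, 145], [148, 148, 143], [145, 146, 140], [144, 145, 140], [13, 16, 24], [19, 13, 25], [14, 11, 21], [44, 47, 50]]
```

The cylinder tipped over towards -y after release: its foot is now near scene (303,180) and its body runs off to the right. I'm out of picture views, so I'll locate it with masks in both cameras.

```bash
python3 - <<'E'
from h import *
go(.466,-.222,.2,72.8)
for n,w in(("scene",(110,230,260,380)),("top",(170,250,270,400))):
    d=get_image(n);C=d["color"];r0,r1,c0,c1=w
    hsv=cv2.cvtColor(C,cv2.COLOR_RGB2HSV)
    ks={"yellow":(hsv[...,0]>15)&(hsv[...,0]<30)&(hsv[...,1]>90)&(hsv[...,2]>90),
        "black":C.max(2)<50,"grey":(C.max(2)<135)&(C.max(2)>70)&(hsv[...,1]<60),"brown":(hsv[...,0]<16)&(hsv[...,1]>110)&(hsv[...,2]>40),"blue":(hsv[...,0]>100)&(hsv[...,0]<125)&(hsv[...,1]>110)}
    g=np.full(C.shape[:2],".");
    for k,ch in(("grey","g"),("black","#"),("brown","b"),("blue","U"),("yellow","Y")): g[ks[k]]=ch
    print(n,"rows",r0,r1,"cols",c0,c1,"step 2")
    for r in range(r0,r1,3 if n=="scene" else 2): print(r,"".join(g[r,c0:c1:2] if n=="scene" else g[r,c0:c1]))
E
```

```text
t 22.15 pos [ 0.4615 -0.2282  0.1113] yaw 72.83 F [ 0.5 -0.2 -0. ] M [-0.02  0.02 -0.03] w 0.0641 g 0.0 q6 -0.29
shift cm [ 0.72  0.25 -8.87] roll 0.03
scene rows 110 230 cols 260 380 step 2
110 ...........########################g.g#.gggggggggggggggggggg
113 ...........##g#########U###U########gg##gggggggggggggggggggg
116 ...........###########U#############gg#.gggggggggggggggggggg
119 ...........U#######################ggg..gggggggggggggggggggg
122 ...........##############U#gg######ggg#.gggggggggggggggggggg
125 ...........##################ggg#######ggggggggggggggggggggg
128 ...........g###################.#####..ggggggggggggggggggggg
131 .............g#UU#g##U##############g...gggggggggggggggggggg
134 ..............g.##g.YY############gg.....ggggggggggggggggggg
137 ...............###.YYY.U###UU####g......gggggggggggggggggggg
140 ...............###.YY..###.U####gg.......ggggggggggggggggggg
143 ..............g###....##U#######....gggggggggggggggggggggggg
146 ..............g##....###.######UU.UUUU..gggggggggggggggggggg
149 ...............g.....###g###.#U.U.......gggggggggggggggggggg
[... 6427 characters left out ...]
..............gggg.......
240 ..................ggg.............gg...ggggggggggggggggggggg..........................................................gggg........
242 .................ggg..............gg..ggggggggggggggggggggggggg......................................................gggg.........
244 ................ggg.............ggggggggggg......gggggggggggggggg..................................................ggggg..........
246 ...............ggg.............ggggggggggggg........ggggggggggggggggg.............................................gggg............
248 ..............ggg.............ggg....gggggggg..........gggggggggggggggggg........................................gggg.............
```

Emit:
{"fn": "send_rows", "kwargs": {
  "steps": [1, 0, 0, -1, 0, 1, 0, 0, -2, 0, 1, 0, 0, -2.5, 0, 1, 0, 0, -2.5, 0, 1, 0, 0, -2, 0]
}}

```text
clock: 22.75
position: [0.4619, -0.2285, 0.2137]
ee_rot: [0.001, 0.805, 0.594, 0.0]
contact_force: [-0.3, -0.2, -0.5]
width: 0.0853
gripper_force: 0.0
```

Emit:
{"fn": "send_rows", "kwargs": {
  "steps": [1, 2.5, 0, 0, 0, 1, 3, 0, 0, 0, 1, 3, 0, 0, 0, 1, 3, 0, 0, 0, 1, 3, 0, 0, 0, 1, 3, 0, 0, 0, 1, 3, 0, 0, 0, 1, 3, 0, 0, 0, 1, 3, 0, 0, 0, 1, 0, 0, 0, 0]
}}

```text
clock: 23.75
position: [0.5407, 0.0282, 0.2121]
ee_rot: [-0.0, 0.804, 0.595, 0.001]
contact_force: [-0.9, -0.7, 0.4]
width: 0.0854
gripper_force: 0.0
```

```bash
python3 - <<'E'
from h import *
go(.466,-.222,.2,72.8)
for n,w in(("scene",(140,212,266,386)),("top",(185,245,280,410))):
    d=get_image(n);C=d["color"];r0,r1,c0,c1=w
    np.save(n+"_now.npy",C)
    O=cv2.imread(f"pics/{n}0.png")[:,:,::-1]
    diff=np.abs(C.astype(int)-O).max(2)>35
    hsv=cv2.cvtColor(C,cv2.COLOR_RGB2HSV)
    g=np.full(C.shape[:2],".")
    g[(C.max(2)<135)]="g";g[C.max(2)<50]="#";g[(hsv[...,0]<16)&(hsv[...,1]>110)&(hsv[...,2]>40)]="b"
    g[(hsv[...,0]>105)&(hsv[...,0]<125)&(hsv[...,1]>80)&(C.max(2)>50)]="U";g[(hsv[...,0]>16)&(hsv[...,0]<30)&(hsv[...,1]>90)&(hsv[...,2]>90)]="Y"
    print(n,"rows",r0,r1,"cols",c0,c1)
    for r in range(r0,r1,2): print(r,"".join(g[r,c0:c1:1]))
    e=cv2.morphologyEx(diff.astype(np.uint8),cv2.MORPH_OPEN,np.ones((3,3)))
    k,_,st,ce=cv2.connectedComponentsWithStats(e)
    for i in range(1,k):
        if st[i,4]>25: print("changed",st[i].tolist(),ce[i].round(0))
E
```

```text
t 23.75 pos [0.5407 0.0282 0.2121] yaw 73.04 F [-0.9 -0.7  0.4] M [-0.01  0.04  0.03] w 0.0854 g 0.0 q6 0.22
shift cm [-26.11   0.15   1.15] roll 0.24
scene rows 140 212 cols 266 386
140 ...........................###gYYYYYgggg#####gggg......gggg..............................................ggggggggggggggg
142 ..........................g###gYYYggg#########ggg.....g#UU#gggggggg......................................ggggggggggggggg
144 ..........................ggggYYgggg##########ggg...gU#UUUUUUUUgUUggggggggg..............................ggggggggggggggg
146 .........................Yggggggggg###########gg...g#UUUUUUUUUUUUUUgUUUUgUgg.............................ggggggggggggggg
148 ........................ggggggggggg##########gggggU#U##UUUUUggUUUUgUUgUgUUUgg............................ggggggggggggggg
150 ........................gggggggggggg#######gggggggggggggUUUgggUgggUUUUgUUUUUggg.........................gggggggggggggggg
152 .......................gg.YYgggggggggggggggggg.gggUgggggggggggUUUUgUUUUgUUUUUggggg...................gg..ggggggggggggggg
154 .......................ggggggggggggggg
[... 8878 characters left out ...]
8. 195.]
changed [135, 197, 12, 17, 161] [141. 205.]
changed [301, 208, 44, 31, 684] [321. 223.]
changed [148, 216, 11, 33, 263] [153. 231.]
changed [346, 224, 9, 16, 77] [351. 232.]
changed [158, 246, 6, 22, 76] [161. 257.]
changed [57, 248, 4, 10, 30] [ 58. 252.]
changed [137, 267, 19, 37, 559] [146. 286.]
changed [145, 304, 14, 23, 206] [151. 313.]
changed [132, 307, 8, 10, 68] [136. 312.]
changed [0, 313, 138, 71, 5202] [ 66. 360.]
changed [161, 319, 33, 21, 355] [178. 330.]
changed [135, 322, 24, 62, 959] [148. 356.]
changed [166, 328, 66, 56, 2310] [202. 360.]
changed [161, 344, 13, 40, 248] [167. 365.]
changed [464, 377, 16, 7, 60] [469. 381.]
changed [487, 379, 25, 5, 76] [500. 382.]
```

Both masks read clearly: nothing else has moved. The cylinder now leans over the stand's -y edge, with foot at top px (304,217), band at (351,231) and cap beside the bin. I'll pick it up by the body, clear of the bin, and carry it back to open bench.

```bash
python3 - <<'E'
from h import *
t=get_image("top");s=get_image("scene")
b=ray(t,[(351,231)],.050)[0];f=ray(t,[(304.5,217.5)],.035)[0];g=ray(t,[(335,216),(332,238)],.05)
print("band",b,"foot low edge",f);v=(b-f)[:2];print("len",np.linalg.norm(v),"yaw",np.degrees(np.arctan2(v[1],v[0])))
P=[d["mtx"]@np.linalg.inv(d["T"])[:3] for d in(t,s)]
X=cv2.triangulatePoints(P[0],P[1],np.array([[351.],[231]]),np.array([[333.5],[173]]));print("band tri",(X[:3]/X[3]).ravel())
# body side edges at two columns (top view): axis mid line
C=t["color"].astype(int)
for c in(322,328,334,340,346):
    i=[r for r in range(205,245) if C[r,c].max()<128];print(c,i[0],i[-1])
E
```

```text
band [ 0.42854479 -0.34102907  0.05      ] foot low edge [ 0.46348133 -0.22937392  0.035     ]
len 0.11699330741119936 yaw -107.37473294146231
band tri [ 0.42204273 -0.35030199  0.02404353]
322 212 233
328 214 235
334 216 236
340 218 238
346 220 239
```

Emit:
{"fn": "send_rows", "kwargs": {
  "steps": [1, -2.5, 0, 0, 0, 1, -3, 0, 0, 0, 1, -3, 0, 0, 0, 1, -3, 0, 0, 0, 1, -3, 0, 0, 0, 1, -3, 0, 0, 0, 1, -3, 0, 0, 0, 1, -3, 0, 0, 0, 1, -3, 0, 0, 0, 1, -3, 0, 0, 0, 1, -3, 0, 0, 0, 1, -2.2, 0, 0, 0]
}}

```text
clock: 25.15
position: [0.4356, -0.3093, 0.2116]
ee_rot: [0.0, 0.806, 0.592, -0.0]
contact_force: [0.5, -0.7, -0.3]
width: 0.0858
gripper_force: 0.0
```

Emit:
{"fn": "send_rows", "kwargs": {
  "steps": [1, 0, 0, 3, 0, 1, 0, 0, 3, 0, 1, 0, 0, 3, 0, 1, 0, 0, 3, 0, 1, 0, 0, 2.5, 0, 1, 0, 0, 2, 0, 1, 0, 0, 1.5, 0, 1, 0, 0, 1.2, 0, 1, 0, 0, 1, 0, 1, 0, 0, 0, 0]
}}

```text
clock: 26.15
position: [0.4363, -0.3064, 0.0084]
ee_rot: [-0.001, 0.805, 0.593, -0.0]
contact_force: [0.1, 0.6, 0.0]
width: 0.0852
gripper_force: 0.0
```

```bash
python3 -c "
from h import *
go(.440,-.304,-.002,72.6)"
```

```text
t 26.15 pos [ 0.4363 -0.3064  0.0084] yaw 72.79 F [0.1 0.6 0. ] M [-0.03  0.02 -0.04] w 0.0852 g 0.0 q6 -0.44
shift cm [0.34 0.28 1.04] roll 0.19
```

Emit:
{"fn": "send_rows", "kwargs": {
  "steps": [1, 0, 0.3, 0.5, 0, 1, 0, 0, 0.5, 0, -1, 0, 0, 0, 0, -1, 0, 0, 0, 0, -1, 0, 0, 0, 0, -1, 0, 0, 0, 0, -1, 0, 0, 0, 0, -1, 0, 0, 0, 0, -1, 0, 0, 0, 0],
  "newtons": 40
}}

```text
clock: 27.05
position: [0.4396, -0.3071, -0.0004]
ee_rot: [-0.0, 0.805, 0.594, -0.0]
contact_force: [-3.9, 0.7, 6.7]
width: 0.0487
gripper_force: 40.9
```

Emit:
{"fn": "send_rows", "kwargs": {
  "steps": [-1, 0, 0, -0.7, 0, -1, 0, 0, -1.2, 0, -1, 0, 0, -1.5, 0, -1, 0, 0, -2, 0, -1, 0, 0, -2, 0, -1, 0, 0, -2, 0, -1, 0, 0, -1.6, 0, -1, 0, 0, 0, 0]
}}

```text
clock: 27.85
position: [0.4418, -0.3087, 0.1117]
ee_rot: [0.003, 0.805, 0.594, 0.001]
contact_force: [0.7, -0.7, -7.5]
width: 0.0486
gripper_force: 43.4
```

```bash
python3 -c "
from h import *
go(.522,.112,.11,104.2)"
```

```text
t 27.85 pos [ 0.4418 -0.3087  0.1117] yaw 72.83 F [ 0.7 -0.7 -7.5] M [-0.11 -0.03  0.04] w 0.0486 g 43.3577299118042 q6 -0.44
shift cm [ 4.257e+01 -4.760e+00  4.000e-02] roll -31.37
```

Emit:
{"fn": "send_rows", "kwargs": {
  "steps": [-1, 1.5, -0.3, 0, 0, -1, 2.5, -0.4, 0, 0, -1, 3, -0.45, 0, 0, -1, 3, -0.45, 0, 0, -1, 3, -0.45, 0, 0, -1, 3, -0.45, 0, 0, -1, 3, -0.45, 0, 0, -1, 3, -0.45, 0, 0, -1, 3, -0.45, 0, 0]
}}

```text
clock: 28.75
position: [0.4757, -0.0549, 0.108]
ee_rot: [-0.001, 0.805, 0.594, -0.001]
contact_force: [-0.5, 0.6, -7.3]
width: 0.0485
gripper_force: 43.3
```

Emit:
{"fn": "send_rows", "kwargs": {
  "steps": [-1, 3, -0.45, 0, 0, -1, 3, -0.45, 0, 0, -1, 3, -0.45, 0, 0, -1, 3, -0.45, 1, 0, -1, 2.5, -0.45, 1.5, 0, -1, 1.6, -0.4, 2, 0, -1, 1, -0.35, 2, 0, -1, 0, 0, 1.7, 0, -1, 0, 0, 1, 0, -1, 0, 0, 0.5, 0]
}}

```text
clock: 29.75
position: [0.4973, 0.1152, 0.0106]
ee_rot: [-0.001, 0.805, 0.594, -0.001]
contact_force: [0.4, 0.8, -6.4]
width: 0.0485
gripper_force: 43.3
```

```bash
python3 -c "
from h import *
go(.505,.112,-.0,72.8)"
```

```text
t 29.75 pos [0.4973 0.1152 0.0106] yaw 72.84 F [ 0.4  0.8 -6.4] M [-0.07  0.01 -0.  ] w 0.0485 g 43.31439971923828 q6 0.39
shift cm [-0.07  0.84  1.06] roll 0.04
```

Emit:
{"fn": "send_rows", "kwargs": {
  "steps": [-1, 0, 0, 0.4, 0, -1, 0, 0, 0.4, 0, -1, 0, 0, 0.3, 0, -1, 0, 0, 0.3, 0, -1, 0, 0, 0.3, 0],
  "newtons": 20
}}

```text
clock: 30.25
position: [0.5002, 0.1162, -0.0037]
ee_rot: [-0.0, 0.805, 0.593, 0.002]
contact_force: [-0.8, 5.9, 2.4]
width: 0.0485
gripper_force: 44.1
```

Emit:
{"fn": "send_rows", "kwargs": {
  "steps": [-1, 0, 0, 0.3, 0, -1, 0, 0, 0.2, 0, -1, 0, 0, 0.2, 0, -1, 0, 0, 0, 0]
}}

```text
clock: 30.65
position: [0.501, 0.1159, -0.0106]
ee_rot: [0.001, 0.805, 0.593, 0.002]
contact_force: [1.1, 4.0, -1.3]
width: 0.0483
gripper_force: 43.5
```

Emit:
{"fn": "send_rows", "kwargs": {
  "steps": [0.2, 0, 0, 0, 0, 0.6, 0, 0, 0, 0, 1, 0, 0, 0, 0, 1, 0, 0, 0, 0, 1, 0, 0, 0, 0]
}}

```text
clock: 31.15
position: [0.499, 0.1148, -0.0117]
ee_rot: [0.0, 0.805, 0.594, -0.0]
contact_force: [-1.3, 0.3, 0.3]
width: 0.085
gripper_force: 0.0
```

```bash
cat > grid.py <<'E'
import sys
from h import *
def grid(n,r0,r1,c0,c1,st=2):
    d=get_image(n);C=d["color"];hsv=cv2.cvtColor(C,cv2.COLOR_RGB2HSV);g=np.full(C.shape[:2],".")
    g[C.max(2)<135]="g";g[C.max(2)<50]="#";g[(hsv[...,0]>15)&(hsv[...,0]<30)&(hsv[...,1]>90)&(hsv[...,2]>80)]="Y"
    for r in range(r0,r1,st): print(r,"".join(g[r,c0:c1]))
    return d
E
python3 - <<'E'
from grid import *
go(.505,.112,-.0,72.8)
d=grid("scene",205,290,160,250)
p=get_state()["position"];u=np.array([-.295,-.9555,0])
for k in(-.08,-.056,0,.040,.07):print(k,proj(d,p*[1,1,0]+u*k+[0,0,.025]).round(1))
E
```

```text
t 31.15 pos [ 0.499   0.1148 -0.0117] yaw 72.83 F [-1.3  0.3  0.3] M [-0.01  0.02 -0.04] w 0.085 g 0.0 q6 0.39
shift cm [-0.09  0.66 -1.17] roll 0.03
205 ........................gggggggggggggggggggggggggggggggg####gYYYYg...................gg...
207 ........................g###gggggggggggggggggggggggggg######g..g.................ggggg...g
209 ......................gg#######g#g##gggggggggggg#g##########g..................ggggggggggg
211 ......................gg###############gg#g#################g.................gggggggggggg
213 ......................gg####################################g.................gggggggggggg
215 ......................gg####################################g..................ggggggggggg
217 .......................g####################################g...................gggggggggg
219 .......................g###################################g.....................ggggggggg
221 .......................g##################################g............g..........gggggggg
223 .......................g#################################g.........................ggggggg

[... 2539 characters left out ...]
................gg.......
279 ggggggg.ggg.gg##############g......................................gg.....................
281 gggggg.gggg....g############gg............................................................
283 ggggggggg.g......g##########g..................ggg..ggg...................................
285 gggggggg.g.........g###gg.....................ggg.g.......................................
287 ggg.g..gg...........gg...............ggg..........ggg.g.g.........gg.gg...................
289 ggggg.................................ggggggg......................ggg....................
-0.08 [[176.3 271.8]]
-0.056 [[185.6 267.1]]
0 [[206.6 256.3]]
0.04 [[221.  248.9]]
0.07 [[231.4 243.5]]
```

Emit:
{"fn": "send_rows", "kwargs": {
  "steps": [1, -1, 0, 0, 0, 1, -1.5, 0, 0, 0, 1, -1.5, 0, 0, 0, 1, -1.3, 0, 0, 0, 1, -0.5, 0, 0.5, 0, 1, 0, 0, 0, 0]
}}

```text
clock: 31.8
position: [0.4817, 0.058, -0.0166]
ee_rot: [0.0, 0.805, 0.593, -0.0]
contact_force: [-0.4, -0.7, -0.6]
width: 0.0857
gripper_force: 0.3
```

Emit:
{"fn": "send_rows", "kwargs": {
  "steps": [-1, 0, 0, 0, 0, -1, 0, 0, 0, 0, -1, 0, 0, 0, 0, -1, 0, 0, 0, 0, -1, 0, 0, 0, 0, -1, 0, 0, 0, 0, -1, 0, 0, 0, 0, -1, 0, 0, 0, 0],
  "newtons": 20
}}

```text
clock: 32.6
position: [0.4823, 0.0595, -0.0166]
ee_rot: [0.0, 0.805, 0.594, 0.0]
contact_force: [2.3, -2.3, 2.3]
width: 0.0453
gripper_force: 23.8
```

Emit:
{"fn": "send_rows", "kwargs": {
  "steps": [-1, 0.22, 0, -0.89, 0, -1, 0.22, 0, -0.89, 0, -1, 0.33, 0, -0.86, 0, -1, 0.34, 0, -0.85, 0, -1, 0.44, 0, -0.8, 0, -1, 0.45, 0, -0.8, 0, -1, 0.54, 0, -0.74, 0, -1, 0.55, 0, -0.73, 0, -1, 0.63, 0, -0.66, 0, -1, 0.64, 0, -0.66, 0]
}}

```text
clock: 33.6
position: [0.4948, 0.1015, 0.0627]
ee_rot: [0.0, 0.805, 0.594, -0.0]
contact_force: [0.3, -2.1, -2.8]
width: 0.0456
gripper_force: 23.9
```

Emit:
{"fn": "send_rows", "kwargs": {
  "steps": [-1, 0.72, 0, -0.57, 0, -1, 0.72, 0, -0.57, 0, -1, 0.78, 0, -0.47, 0, -1, 0.79, 0, -0.47, 0, -1, 0.84, 0, -0.36, 0, -1, 0.84, 0, -0.36, 0, -1, 0.88, 0, -0.25, 0, -1, 0.88, 0, -0.25, 0, -1, 0.9, 0, -0.13, 0, -1, 0.9, 0, -0.13, 0, -1, 0, 0, 0, 0]
}}

```text
clock: 34.7
position: [0.5209, 0.1825, 0.0989]
ee_rot: [0.0, 0.805, 0.594, 0.002]
contact_force: [-0.8, -2.6, 6.2]
width: 0.0453
gripper_force: 26.4
```

```bash
python3 - <<'E'
from grid import *
go(.505,.112,-.0,72.8)
d=grid("scene",205,300,150,240)
p=get_state()["position"]
print(proj(d,[p*[1,1,0]+[0,0,k] for k in(0,.024,.1,.12,.15)]).round(1).tolist())
E
```

```text
t 34.7 pos [0.5209 0.1825 0.0989] yaw 72.87 F [-0.8 -2.6  6.2] M [-0.53 -0.03  0.03] w 0.0453 g 26.44232031656429 q6 0.51
shift cm [-7.24  0.53  9.87] roll 0.07
205 .....g######################gggggggg...............................gggYYYYYg..............
207 .....g#######################gggggggg....................................g................
209 .......ggg####################gggggggg..ggg..............................................g
211 ..........#####g##############gggggggggggg#g............................................gg
213 ..........g###############ggggggggggggggg###g...........................................gg
215 ...........g#g#########g.gg#gg###g##gggg###gg............................................g
217 ..............gg###########################g.....ggg......................................
219 ............gg###############g#############Y.gYgYYYg......................................
221 .............g####ggggg####g.g#######ggg###YgYgYgggg......................................
223 .............g#gg.....gg###g.g#############gYYYggg..............................
[... 3001 characters left out ...]
....................g.................g..........
289 g.ggg..g############gggg...........................g.g........................g...........
291 ........gg###gggg...................................g...........gggg......................
293 .............................................................g.gg.........................
295 ......................................................g...gg..............................
297 ......................................................g...................................
299 ..........................................................................................
[[180.7, 277.6], [179.8, 270.1], [176.6, 244.9], [175.7, 237.9], [174.4, 227.1]]
```

Emit:
{"fn": "send_rows", "kwargs": {
  "steps": [-1, 0.61, 0, 0, 0, -1, 0.61, 0, 0, 0, -1, 0.61, 0, 0, 0, -1, 0.61, 0, 0.1, 0, -1, 0.61, 0, 0.1, 0, -1, 0.61, 0, 0.1, 0, -1, 0, 0, 0, 0]
}}

```text
clock: 35.45
position: [0.5331, 0.2186, 0.0969]
ee_rot: [-0.0, 0.805, 0.594, 0.004]
contact_force: [2.1, -0.4, 9.9]
width: 0.0453
gripper_force: 28.0
```

```bash
cat > sl.py <<'E'
from h import *
def slope(x,y,z0=0,win=16):
    """lean of the grey body seen in the scene view against a true vertical at x,y"""
    d=get_image("scene");C=d["color"];L=[]
    for h in np.linspace(.035,.085,9):
        e=proj(d,[x,y,z0+h])[0];r=int(round(e[1]));k=np.arange(int(e[0])-win,int(e[0])+win+1)
        m=(C[r,k].max(1)<137)&(C[r,k].max(1)>60);i=k[m]
        L.append((h*1000,e[0].round(1),i.min(),i.max()))
    L=np.array(L,float);print(L.tolist())
    off=(L[:,2]+L[:,3])/2-L[:,1];f=np.polyfit(L[:,0],off,1);print("offset px at foot",np.polyval(f,0).round(2),"at cap",np.polyval(f,136).round(2))
E
python3 - <<'E'
from sl import *
go(.505,.112,-.0,72.8);p=get_state()["position"];slope(p[0],p[1])
E
```

```text
t 35.45 pos [0.5331 0.2186 0.0969] yaw 72.83 F [ 2.1 -0.4  9.9] M [-0.12 -0.1  -0.01] w 0.0453 g 28.044358051847667 q6 0.56
shift cm [-11.09   0.41   9.62] roll 0.03
[[35.0, 163.7, 151.0, 175.0], [41.25, 163.4, 151.0, 175.0], [47.5, 163.1, 151.0, 174.0], [53.75000000000001, 162.8, 151.0, 174.0], [60.00000000000001, 162.5, 150.0, 174.0], [66.25, 162.1, 150.0, 178.0], [72.50000000000001, 161.8, 150.0, 177.0], [78.75000000000001, 161.5, 149.0, 177.0], [85.0, 161.2, 149.0, 176.0]]
offset px at foot -2.85 at cap 4.59
```

The arc has brought it upright. I'll release it briefly so that its foot settles flat on the bench, then regrip.

Emit:
{"fn": "send_rows", "kwargs": {
  "steps": [-1, 0, 0, -0.1, 0, -1, 0, 0, 0, 0, -0.1, 0, 0, 0, 0, 0, 0, 0, 0, 0, 0.2, 0, 0, 0, 0, 0.3, 0, 0, 0, 0, 0.3, 0, 0, 0, 0, 0.3, 0, 0, 0, 0, 0.3, 0, 0, 0, 0]
}}

```text
clock: 36.4
position: [0.5295, 0.2151, 0.0953]
ee_rot: [-0.0, 0.805, 0.594, -0.0]
contact_force: [-0.0, 1.3, -0.7]
width: 0.0555
gripper_force: 0.0
```

```bash
python3 - <<'E'
from grid import *
from sl import slope
go(.505,.112,-.0,72.8)
d=grid("scene",215,305,130,200)
p=get_state()["position"]
slope(p[0],p[1],win=14)
print(proj(d,[p*[1,1,0]+[0,0,k] for k in(0,.024,.1,.12,.15)]).round(1).tolist())
E
```

```text
t 36.4 pos [0.5295 0.2151 0.0953] yaw 72.83 F [-0.   1.3 -0.7] M [0.01 0.   0.04] w 0.0555 g 0.0 q6 0.56
shift cm [-10.57   0.71   9.53] roll 0.03
215 ggggggggggg#######################gggggggg............................
217 gggggggggggggg#####################ggggggg..gggg.....................g
219 gggggggggggggg#######################ggggggggg##g................ggYYg
221 gggggggggggggggg################ggggggggggggg###gg.............ggYYYYg
223 ggggggggggggggggg..g########gg....g#####ggggg###gg.........gYgggYYgggg
225 gggggggggggggggggg##########ggg#############g###gg......gYgYgYYggg....
227 ggggggggggggggg..gg#############################gg...gggYYYYggg.......
229 ....ggggg.........g#ggg..ggg#####gg#######ggg###gYYYgggYgggg..........
231 .............................g###ggg#############gggYgggg.............
233 .............................g###ggg#############ggggg................
235 ..............................g###########ggg####g....................
237 ..............................gg########ggg#####gg....................
239 ...............g...............g##############gg.
[... 2153 characters left out ...]
...g.......................................
299 gggggg................................................................
301 ggggggggg.............................................................
303 ggggggggggggg.........................................................
[[35.0, 166.0, 152.0, 174.0], [41.25, 165.7, 151.0, 174.0], [47.5, 165.4, 151.0, 174.0], [53.75000000000001, 165.1, 151.0, 176.0], [60.00000000000001, 164.8, 150.0, 173.0], [66.25, 164.5, 150.0, 178.0], [72.50000000000001, 164.2, 150.0, 177.0], [78.75000000000001, 163.9, 149.0, 177.0], [85.0, 163.5, 149.0, 177.0]]
offset px at foot -5.43 at cap 2.7
[[167.7, 284.8], [166.5, 277.3], [162.8, 252.0], [161.7, 245.0], [160.1, 234.1]]
```

```bash
python3 - <<'E'
from h import *
d=get_image("scene")
L=ray(d,[(148.5,282),(178.5,284)],.004);f=L.mean(0);print("foot centre",f)
b=ray(d,[(161.2,269)],.05);c=ray(d,[(156,247)],.134)
t=get_image("top")
go(f[0],f[1],.0955,72.8)
# yaw of foot bottom edges
q=ray(d,[(148.5,282),(160.5,297),(178.5,284)],0);
for i in(0,1):
    v=q[i+1]-q[i];print(np.linalg.norm(v).round(3),np.degrees(np.arctan2(v[1],v[0])).round(1))
print(proj(d,[f*[1,1,0]+[0,0,k] for k in(0,.05,.1,.15)]).round(1).tolist())
E
```

```text
foot centre [0.53812117 0.21895433 0.004     ]
t 36.6 pos [0.5298 0.215  0.0956] yaw 72.83 F [-0.1 -0.3  1.2] M [ 0.06 -0.03 -0.03] w 0.0556 g 0.0 q6 0.56
shift cm [0.62 0.68 0.01] roll 0.03
0.055 162.9
0.051 -97.3
[[163.7, 284.2], [161.2, 268.3], [158.5, 251.4], [155.7, 233.5]]
```

Emit:
{"fn": "send_rows", "kwargs": {
  "steps": [0.4, 0.3, 0.2, 0, 0, 0.4, 0.3, 0.2, 0, 0, 0.3, 0, 0, 0, 0, -1, 0, 0, 0, 0, -1, 0, 0, 0, 0, -1, 0, 0, 0, 0, -1, 0, 0, 0, 0, -1, 0, 0, 0, 0, -1, 0, 0, 0, 0],
  "newtons": 35
}}

```text
clock: 37.5
position: [0.5353, 0.2197, 0.0958]
ee_rot: [-0.0, 0.805, 0.594, -0.0]
contact_force: [-1.8, 1.3, 2.8]
width: 0.0451
gripper_force: 37.7
```

```bash
python3 - <<'E'
from h import *
go(.466,-.222,.196,72.8)
E
```

```text
t 37.5 pos [0.5353 0.2197 0.0958] yaw 72.83 F [-1.8  1.3  2.8] M [ 0.23  0.34 -0.  ] w 0.0451 g 37.685515000484884 q6 0.57
shift cm [-44.25   6.42 -10.03] roll 0.03
```

Emit:
{"fn": "send_rows", "kwargs": {
  "steps": [-1, 0, 0, -0.5, 0, -1, 0, 0, -1, 0, -1, 0, 0, -1.5, 0, -1, 0, 0, -2, 0, -1, 0, 0, -2, 0, -1, 0, 0, -2, 0, -1, -1, 0.1, -1, 0, -1, -2, 0.3, 0, 0, -1, -3, 0.4, 0, 0, -1, -3, 0.4, 0, 0, -1, -3, 0.45, 0, 0, -1, -3, 0.45, 0, 0]
}}

```text
clock: 38.7
position: [0.5098, 0.0681, 0.1949]
ee_rot: [-0.0, 0.805, 0.594, -0.001]
contact_force: [-0.5, -0.8, -6.9]
width: 0.0453
gripper_force: 37.3
```

Emit:
{"fn": "send_rows", "kwargs": {
  "steps": [-1, -3, 0.45, 0, 0, -1, -3, 0.45, 0, 0, -1, -3, 0.45, 0, 0, -1, -3, 0.45, 0, 0, -1, -3, 0.45, 0, 0, -1, -3, 0.45, 0, 0, -1, -3, 0.45, 0, 0, -1, -3, 0.45, 0, 0, -1, -2.6, 0.45, 0, 0, -1, -1.7, 0.3, 0, 0, -1, -1, 0.2, 0, 0, -1, 0, 0, 0, 0]
}}

```text
clock: 39.9
position: [0.4674, -0.2248, 0.1952]
ee_rot: [-0.0, 0.805, 0.593, -0.001]
contact_force: [-0.4, 0.3, -7.4]
width: 0.0451
gripper_force: 37.3
```

```bash
python3 - <<'E'
from h import *
go(.465,-.2215,.128,72.8)
E
```

```text
t 39.9 pos [ 0.4674 -0.2248  0.1952] yaw 72.72 F [-0.4  0.3 -7.4] M [ 0.12 -0.11  0.02] w 0.0451 g 37.34486421570182 q6 -0.28
shift cm [ 0.25 -0.31  6.72] roll -0.08
```

Now to 3 mm or so above the mouth, then a numeric check of foot against stand in one view.

Emit:
{"fn": "send_rows", "kwargs": {
  "steps": [-1, 0.1, -0.1, 1, 0, -1, 0.15, -0.1, 1.5, 0, -1, 0, -0.1, 1.5, 0, -1, 0, 0, 1.3, 0, -1, 0, 0, 0.9, 0, -1, 0, 0, 0, 0]
}}

```text
clock: 40.5
position: [0.4649, -0.2182, 0.132]
ee_rot: [-0.002, 0.804, 0.594, -0.001]
contact_force: [0.0, 0.5, -7.8]
width: 0.0451
gripper_force: 37.8
```

```bash
python3 - <<'E'
from grid import *
go(.465,-.2215,.102,72.8)
d=grid("scene",140,212,268,322,1)
p=get_state()["position"];z0=p[2]-.0955
print(z0,"foot if upright",proj(d,[p*[1,1,0]+[0,0,z0+k] for k in(0,.024,.05,.1)]).round(1).tolist())
a=np.radians(72.8);u=np.array([np.cos(a),np.sin(a),0]);v=np.array([-u[1],u[0],0])
for k in(0,.024):print("corners",k,proj(d,[p*[1,1,0]+[0,0,z0+k]+.025*(i*u+j*v) for i,j in((1,1),(1,-1),(-1,-1),(-1,1))]).round(1).tolist())
E
```

```text
t 40.5 pos [ 0.4649 -0.2182  0.132 ] yaw 72.9 F [ 0.   0.5 -7.8] M [ 0.04  0.07 -0.05] w 0.0451 g 37.77672329451889 q6 -0.28
shift cm [-0.31  0.12  3.  ] roll 0.1
140 ...................ggg...........ggg#########gg.....gg
141 ...................ggggg........ggggg#######ggg.....gg
142 ...................gggggg........gggg#######ggg....ggg
143 ...................ggggggggg.gg.ggggg#######ggg....g#g
144 ....................ggggggggggggggggg#######ggg...gggg
145 .....................gggggggggggggggg########gg..gg#gg
146 .....................gggggggggggggggg#######ggg..g###g
147 .....................gggggggggggggggg######gggg.gg##gg
148 .....................ggggggggggggggg#######gggggg###gg
149 .....................ggggggggggggggg######gggggggg###g
150 .....................ggggggggggggggg#####ggggggggggggg
151 .....................gggggggggggggggg#gggggggggggggggg
152 ....................gggggggggggggggggggggggggggggggggg
153 ...................ggggggYYYYgggYYYgggggg....ggggggggg
154 ...................ggggggggYYYYYYggggggg.....ggggggggg
155 ....................gggggggggggggggggggg.....g#g
[... 2865 characters left out ...]
ggggggggggggggggg...............
205 ........ggg.........ggggggggggggggggg.................
206 ..........ggg......gggggggggggggggg...................
207 ...........gggg..gggggggggggggggg.....................
208 ............gggggggg..ggggggggg.......................
209 ..............gggg......ggggg.........................
210 ...............g.........gg...........................
211 ......................................................
0.03749928559841273 foot if upright [[295.2, 186.4], [295.6, 179.2], [296.1, 171.1], [297.2, 155.0]]
corners 0 [[294.4, 194.3], [282.0, 185.5], [296.0, 178.9], [308.4, 187.4]]
corners 0.024 [[294.8, 187.0], [282.3, 178.2], [296.4, 171.7], [309.0, 180.1]]
```

The foot's corners match the projection to within about half a pixel, so it hangs upright. Next I'll fix the stand centre from its corners in the same view.

```bash
python3 - <<'E'
from h import *
from scipy.optimize import least_squares
d=get_image("scene")
def cor(c,a,z):
    a=np.radians(a);u=np.array([np.cos(a),np.sin(a)]);v=np.array([-u[1],u[0]])
    return proj(d,[[*(c+.042*(i*u+j*v)),z] for i,j in((1,1),(1,-1),(-1,-1),(-1,1))])
print(cor(np.array([.465,-.2185]),72.8,.026).round(1).tolist(),cor(np.array([.465,-.2185]),72.8,0).round(1).tolist())
P=lambda x,y:[240+x/4.5,105+y/4.5]
print("seen earlier",[P(*q) for q in((243,440),(153,378),(258,328),(350,392))], "bottom front",(294.5,210.3))
print(ray(d,[P(243,440),P(153,378),P(258,328),P(350,392)],.026).mean(0))
E
```

```text
[[293.7, 203.5], [273.2, 188.4], [296.4, 177.5], [317.3, 191.7]] [[293.2, 211.3], [272.9, 196.0], [295.9, 185.0], [316.5, 199.4]]
seen earlier [[294.0, 202.77777777777777], [274.0, 189.0], [297.3333333333333, 177.88888888888889], [317.77777777777777, 192.11111111111111]] bottom front (294.5, 210.3)
[ 0.46312004 -0.21877863  0.026     ]
```

The foot is within 2 mm of the pocket's centre, so I'm going straight down.

Emit:
{"fn": "send_rows", "kwargs": {
  "steps": [-1, 0, -0.1, 0.3, 0, -1, 0, 0, 0.3, 0, -1, 0, 0, 0.3, 0, -1, 0, 0, 0.3, 0, -1, 0, 0, 0.3, 0, -1, 0, 0, 0.2, 0]
}}

```text
clock: 41.2
position: [0.4654, -0.2201, 0.1168]
ee_rot: [0.0, 0.805, 0.594, -0.0]
contact_force: [-0.4, -0.5, 1.3]
width: 0.0452
gripper_force: 38.7
```

```bash
python3 -c "
from h import *
go(.464,-.219,.102,72.8)"
```

```text
t 41.2 pos [ 0.4654 -0.2201  0.1168] yaw 72.84 F [-0.4 -0.5  1.3] M [-0.08  0.16  0.09] w 0.0452 g 38.74516261741519 q6 -0.28
shift cm [ 0.07 -0.16  1.48] roll 0.04
```

Emit:
{"fn": "send_rows", "kwargs": {
  "steps": [-1, 0, -0.1, 0.1, 0, -1, 0, -0.05, 0.2, 0, -1, 0, 0, 0.2, 0, -1, 0, 0, 0.2, 0]
}}

```text
clock: 41.6
position: [0.4678, -0.223, 0.1147]
ee_rot: [0.006, 0.805, 0.594, 0.001]
contact_force: [-1.3, -3.2, 26.8]
width: 0.0449
gripper_force: 41.4
```

```bash
python3 -c "
from h import *
go(.464,-.219,.102,72.8)"
```

```text
t 41.6 pos [ 0.4678 -0.223   0.1147] yaw 72.86 F [-1.3 -3.2 26.8] M [-0.23  0.34  0.03] w 0.0449 g 41.41181029379368 q6 -0.28
shift cm [ 0.28 -0.49  1.26] roll 0.06
```

Emit:
{"fn": "send_rows", "kwargs": {
  "steps": [-1, 0, 0, -0.2, 0, -1, 0.05, -0.15, -0.1, 0, -1, 0.05, -0.15, 0, 0, -1, 0, 0, 0, 0]
}}

```text
clock: 42.0
position: [0.4642, -0.2195, 0.1155]
ee_rot: [0.004, 0.805, 0.594, 0.002]
contact_force: [2.0, -1.3, 7.1]
width: 0.045
gripper_force: 39.3
```

```bash
python3 -c "
from h import *
go(.464,-.219,.102,72.8)"
```

```text
t 42.0 pos [ 0.4642 -0.2195  0.1155] yaw 72.83 F [ 2.  -1.3  7.1] M [-0.24 -0.25  0.03] w 0.045 g 39.30632472038269 q6 -0.28
shift cm [ 0.05 -0.04  1.35] roll 0.03
```

Emit:
{"fn": "send_rows", "kwargs": {
  "steps": [-1, -0.1, 0.05, -0.1, 0, -1, -0.1, 0.05, 0, 0, -1, -0.1, 0.05, 0, 0, -1, 0, 0, 0.1, 0, -1, 0, 0, 0.1, 0]
}}

```text
clock: 42.5
position: [0.4655, -0.2226, 0.1149]
ee_rot: [0.004, 0.805, 0.593, 0.002]
contact_force: [2.9, -1.5, 13.7]
width: 0.0455
gripper_force: 40.1
```

```bash
python3 -c "
from h import *
go(.466,-.222,.102,72.8)"
```

```text
t 42.5 pos [ 0.4655 -0.2226  0.1149] yaw 72.81 F [ 2.9 -1.5 13.7] M [ 0.02 -0.25 -0.  ] w 0.0455 g 40.12114282697439 q6 -0.28
shift cm [0.08 0.02 1.29] roll 0.01
```

Emit:
{"fn": "send_rows", "kwargs": {
  "steps": [-1, 0, 0.1, 0, 0, -1, -0.05, 0.1, 0, 0, -1, 0, 0.1, 0, 0, -1, 0, 0, 0, 0]
}}

```text
clock: 42.9
position: [0.4672, -0.224, 0.1148]
ee_rot: [0.004, 0.805, 0.594, 0.001]
contact_force: [-0.9, -1.5, 11.0]
width: 0.0451
gripper_force: 39.8
```

```bash
python3 - <<'E'
from sl import *
go(.466,-.222,.102,72.8)
p=get_state()["position"];slope(p[0],p[1],p[2]-.0955,win=13)
E
```

```text
t 42.9 pos [ 0.4672 -0.224   0.1148] yaw 72.83 F [-0.9 -1.5 11. ] M [-0.04 -0.02 -0.04] w 0.0451 g 39.76755591575056 q6 -0.28
shift cm [ 0.15 -0.18  1.28] roll 0.03
[[35.0, 296.0, 286.0, 305.0], [41.25, 296.1, 286.0, 305.0], [47.5, 296.2, 287.0, 306.0], [53.75000000000001, 296.4, 287.0, 306.0], [60.00000000000001, 296.5, 287.0, 306.0], [66.25, 296.6, 287.0, 306.0], [72.50000000000001, 296.7, 287.0, 306.0], [78.75000000000001, 296.9, 285.0, 306.0], [85.0, 297.0, 287.0, 306.0]]
offset px at foot 0.25 at cap -1.05
```

Lateral forces balance but the foot won't drop, which points to a yaw error. I'll measure the foot's and stand's edge yaw from the recorded rows.

```bash
python3 - <<'E'
from h import *
d=get_image("scene")
def yaw(P,z,n):
    P=np.array(P,float);q=ray(d,P,z);v=np.linalg.svd(q[:,:2]-q[:,:2].mean(0))[2][0];print(n,np.degrees(np.arctan2(v[1],v[0]))%90)
yaw([(284,186),(285,187),(285.5,188),(287,189),(288,190),(290,191),(292,192),(293,193),(294,194)],.0375,"foot L")
yaw([(296.5,193),(299.5,192),(301,191),(304,190),(305.5,189),(307.5,188)],.0375,"foot R")
# stand bottom edges, fitted at subpixel by brightness change down the columns
C=d["color"].astype(float).mean(2)
for n,cs in(("stand L",range(276,291)),("stand R",range(298,315))):
    P=[]
    for c in cs:
        g=np.diff(cv2.GaussianBlur(C,(0,0),1)[190:216,c]);P.append((c,190+g.argmax()+.5))
    P=np.array(P);k=np.polyfit(P[:,0],P[:,1],1);ok=abs(np.polyval(k,P[:,0])-P[:,1])<1.5;P=P[ok];print(len(P));yaw(P,0,n)
t=get_image("top");C=t["color"]
E
```

```text
foot L 71.69982157405838
foot R 71.04024668097243
12
stand L 75.42956140375406
17
stand R 72.39104829940104
```

```bash
python3 - <<'E'
from grid import *
d=grid("scene",144,212,268,322,1)
for z0 in(.006,.0193):print(z0,proj(d,[[.4665,-.2225,z0+k] for k in(0,.024,.12,.15)]).round(1).tolist())
E
```

```text
144 ...................ggg....g...g..gg###########gg..g#gg
145 ...................gggg...g......ggg##########g..gg###
146 ...................gggggg....gg..gggg#######ggg..g###g
147 ...................gggggg........gggg######gggg.ggg##g
148 ....................gggggggggggg.gggg######gggggg####g
149 .....................gggggggggggggggg######gggggggg##g
150 .....................gggggggggggggggg#####gggggggggggg
151 ....................ggggggggggggggggg#####gggggggggggg
152 ....................ggggggggggggggggg#####gg.ggggggggg
153 ....................gggggggggggggggg#####gg..ggggggggg
154 .....................ggggggggggggggg#####g...ggggggggg
155 .....................ggggggggggggggg####gg...gg#gggggg
156 ....................gggggggggggggggggggg.....ggggggggg
157 ....................gggggYggggggggggggg......ggggggggg
158 ...................gggggggYYYYYgYYggggg......ggggggggg
159 ....................gggggggggggggggggggg.....ggggggggg
160 ....................gggggggggggggggggggg.....ggggggggg
161 ...................gggggggggggggggggggg......ggggggggg
162 ...................ggggggggggggggg
[... 2354 characters left out ...]
ggggggggggggggg...........
203 ......ggggggggg...ggggggggggggggggggggggg.............
204 .......ggg..g......gggggggggggggggggggg...............
205 ........ggg.........ggggggggggggggggg.................
206 ..........gg.......gggggggggggggggg...................
207 ...........ggg...gggggggggggggggg.....................
208 ............gggggggg..ggggggggg.......................
209 ..............gggg......ggggg.........................
210 ...............g.........gg...........................
211 ......................................................
0.006 [[295.0, 195.0], [295.5, 187.9], [297.4, 158.0], [298.0, 148.1]]
0.0193 [[295.3, 191.1], [295.7, 183.9], [297.6, 153.7], [298.3, 143.6]]
```

```bash
python3 - <<'E'
from h import *
d=get_image("scene");go(.465,-.2185,.12,72.8)
FL=[(283.3,190.5),(284,191),(286,192),(287,193),(289,194),(290,195),(292,196),(293,197)]
FR=[(297,197),(299,196),(302,195),(304,194),(305.8,193),(307.5,192)]
# stand top-front edges: strongest downward darkening per column
C=cv2.GaussianBlur(d["color"].astype(float).mean(2),(0,0),.8);G={}
for n,cs,a,b in(("SL",range(276,292),(274,189),(294,203)),("SR",range(298,315),(294,203),(317.5,192))):
    P=[]
    for c in cs:
        r=a[1]+(b[1]-a[1])*(c-a[0])/(b[0]-a[0]);r0=int(r)-4;g=np.diff(C[r0:r0+9,c]);P.append((c,r0+g.argmin()+.5))
    P=np.array(P);k=np.polyfit(P[:,0],P[:,1],1);e=abs(np.polyval(k,P[:,0])-P[:,1]);G[n]=P[e<1.2];print(n,k.round(3),len(G[n]))
a=np.radians(72.6);u=np.array([np.cos(a),np.sin(a)]);w=np.array([u[1],-u[0]]) # tool x, tool y
for z in(.020,.022,.024):
  fl=ray(d,FL,z)[:,:2];fr=ray(d,FR,z)[:,:2];sl=ray(d,G["SL"],.026)[:,:2];sr=ray(d,G["SR"],.026)[:,:2]
  print(z,"near +x_tool face gap mm",1000*(np.mean(sl@u)-np.mean(fl@u)),"near -y_tool face gap",1000*(np.mean(fr@w)-np.mean(sr@w)),"(17 each if centred)")
E
```

```text
t 43.15 pos [ 0.4671 -0.2239  0.1148] yaw 72.83 F [-0.7 -0.9 10.6] M [-0.    0.01  0.02] w 0.0449 g 39.76896266452968 q6 -0.28
shift cm [ 0.45 -0.36 -0.52] roll 0.03
SL [  0.803 -32.759] 15
SR [ -0.483 344.426] 17
0.02 near +x_tool face gap mm 19.305977854461897 near -y_tool face gap 18.336083800514935 (17 each if centred)
0.022 near +x_tool face gap mm 17.5069881661865 near -y_tool face gap 16.441653357695095 (17 each if centred)
0.024 near +x_tool face gap mm 15.707998477911048 near -y_tool face gap 14.547222914875258 (17 each if centred)
```

```bash
python3 - <<'E'
from h import *
d=get_image("scene")
def y(P,z):
    q=ray(d,P,z)[:,:2];v=np.linalg.svd(q-q.mean(0))[2][0];return (np.degrees(np.arctan2(v[1],v[0]))%90).round(1)
FL=[(283.3,190.5),(284,191),(286,192),(287,193),(289,194),(290,195),(292,196),(293,197)]
FR=[(297,197),(299,196),(302,195),(304,194),(305.8,193),(307.5,192)]
SL=[(c,.803*c-32.759) for c in(276,291)];SR=[(c,-.483*c+344.426) for c in(298,315)]
print("foot",y(FL,.022),y(FR,.022),"stand",y(SL,.026),y(SR,.026))
O=cv2.imread("pics/top0.png")[:,:,::-1];t=get_image("top")
hsv=cv2.cvtColor(O,cv2.COLOR_RGB2HSV);m=((hsv[...,0]<22)&(hsv[...,1]>80)).astype(np.uint8)
m[:190]=0;m[242:]=0;m[:,:272]=0;m[:,332:]=0
c=max(cv2.findContours(m,0,1)[0],key=cv2.contourArea)
q=ray(t,c[:,0].astype(float),.026)[:,:2].astype(np.float32);r=cv2.minAreaRect(q*1000);print("top stand rect mm",r)
E
```

```text
foot 75.7 71.1 stand 70.3 71.9
top stand rect mm ((467.87127685546875, -222.91490173339844), (82.57316589355469, 82.0384292602539), 72.40753173828125)
```

Centring and yaw agree to about 1 mm and 1°, with moments near zero, so the foot is probably wedged at the lip. I'll wiggle gently under light pressure.

Emit:
{"fn": "send_rows", "kwargs": {
  "steps": [-1, 0.15, 0, 0, 2, -1, 0.15, 0, 0, 2, -1, -0.15, 0.1, 0, -2, -1, -0.15, 0, 0, -2, -1, -0.15, 0, 0, -2, -1, -0.15, -0.1, 0, -2, -1, 0.15, -0.1, 0, 2, -1, 0.15, 0.1, 0, 2]
}}

```text
clock: 44.05
position: [0.4643, -0.2225, 0.112]
ee_rot: [0.001, 0.805, 0.593, 0.0]
contact_force: [1.5, -1.7, -7.7]
width: 0.0449
gripper_force: 39.3
```

```bash
python3 -c "
from h import *
go(.467,-.223,.102,72.4)"
```

```text
t 44.05 pos [ 0.4643 -0.2225  0.112 ] yaw 72.75 F [ 1.5 -1.7 -7.7] M [-0.37 -0.3   0.08] w 0.0449 g 39.27890120074153 q6 -0.28
shift cm [0.03 0.27 1.  ] roll 0.35
```

It dropped in. Continuing down.

Emit:
{"fn": "send_rows", "kwargs": {
  "steps": [-1, 0, 0.1, 0.1, 0, -1, 0, 0.1, 0.2, 0, -1, 0, 0, 0.2, 0, -1, 0, 0, 0.2, 0]
}}

```text
clock: 44.45
position: [0.4658, -0.2225, 0.104]
ee_rot: [-0.001, 0.805, 0.594, -0.0]
contact_force: [0.9, 0.3, -6.7]
width: 0.0447
gripper_force: 39.3
```

```bash
python3 -c "
from h import *
go(.467,-.223,.102,72.4)"
```

```text
t 44.45 pos [ 0.4658 -0.2225  0.104 ] yaw 72.85 F [ 0.9  0.3 -6.7] M [-0.09 -0.17  0.04] w 0.0447 g 39.273297283798456 q6 -0.28
shift cm [-0.01  0.13  0.2 ] roll 0.45
```

Emit:
{"fn": "send_rows", "kwargs": {
  "steps": [-1, 0, 0, 0.1, 0, -1, 0, 0, 0.1, 0, -1, 0, 0, 0.1, 0, -1, 0, 0, 0, 0]
}}

```text
clock: 44.85
position: [0.4659, -0.2228, 0.1018]
ee_rot: [-0.0, 0.805, 0.594, -0.0]
contact_force: [0.2, -0.5, -4.7]
width: 0.0451
gripper_force: 39.4
```

Emit:
{"fn": "send_rows", "kwargs": {
  "steps": [-1, 0, 0, 0.1, 0, -1, 0, 0, 0.1, 0, -1, 0, 0, 0, 0]
}}

```text
clock: 45.15
position: [0.4667, -0.2233, 0.1012]
ee_rot: [0.001, 0.805, 0.594, 0.0]
contact_force: [-2.3, 0.7, 5.4]
width: 0.045
gripper_force: 40.6
```

Emit:
{"fn": "send_rows", "kwargs": {
  "steps": [0, 0, 0, 0, 0, 0.3, 0, 0, 0, 0, 0.6, 0, 0, 0, 0, 0.6, 0, 0, 0, 0, 0.6, 0, 0, 0, 0, 0.6, 0, 0, 0, 0]
}}

```text
clock: 45.75
position: [0.4661, -0.2228, 0.0996]
ee_rot: [-0.0, 0.805, 0.594, -0.0]
contact_force: [0.1, -0.2, 0.8]
width: 0.0683
gripper_force: 0.0
```

```bash
python3 - <<'E'
from sl import *
go(.467,-.223,.106,72.4)
slope(.467,-.223,.006,win=13)
E
```

```text
t 45.75 pos [ 0.4661 -0.2228  0.0996] yaw 72.84 F [ 0.1 -0.2  0.8] M [-0.02 -0.    0.01] w 0.0683 g 0.0 q6 -0.28
shift cm [ 0.    0.09 -0.64] roll 0.44
[[35.0, 295.6, 282.0, 307.0], [41.25, 295.7, 283.0, 306.0], [47.5, 295.9, 282.0, 305.0], [53.75000000000001, 296.0, 287.0, 305.0], [60.00000000000001, 296.1, 287.0, 306.0], [66.25, 296.2, 287.0, 306.0], [72.50000000000001, 296.3, 287.0, 306.0], [78.75000000000001, 296.5, 287.0, 306.0], [85.0, 296.6, 287.0, 306.0]]
offset px at foot -2.53 at cap 2.22
```

The cylinder is seated, standing free and released. Now I'll regrip the cap and feel which way it turns.

Emit:
{"fn": "send_rows", "kwargs": {
  "steps": [0.4, 0, 0.05, -0.4, 0, -1, 0, 0, 0, 0, -1, 0, 0, 0, 0, -1, 0, 0, 0, 0, -1, 0, 0, 0, 0, -1, 0, 0, 0, 0, -1, 0, 0, 0, 0, -1, 0, 0, 0, 0],
  "newtons": 30
}}

```text
clock: 46.6
position: [0.4665, -0.223, 0.104]
ee_rot: [0.0, 0.805, 0.594, -0.0]
contact_force: [-1.2, 0.8, 5.5]
width: 0.0452
gripper_force: 33.1
```

```bash
python3 -c "
from h import *
go(.467,-.223,.106,72.4)"
```

```text
t 46.6 pos [ 0.4665 -0.223   0.104 ] yaw 72.84 F [-1.2  0.8  5.5] M [0.04 0.31 0.03] w 0.0452 g 33.06124487891793 q6 -0.28
shift cm [ 0.02  0.05 -0.2 ] roll 0.44
```

Emit:
{"fn": "send_rows", "kwargs": {
  "steps": [-1, 0, 0, 0, -3, -1, 0, 0, 0, -3, -1, 0, 0, 0, -3, -1, 0, 0, 0, -3, -1, 0, 0, 0, 0]
}}

```text
clock: 47.1
position: [0.4668, -0.223, 0.104]
ee_rot: [0.0, 0.738, 0.675, 0.0]
contact_force: [-0.9, 1.0, 4.5]
width: 0.0453
gripper_force: 33.1
```

```bash
python3 -c "
from h import *
go(.467,-.223,.106,72.4)"
```

```text
t 47.1 pos [ 0.4668 -0.223   0.104 ] yaw 84.88 F [-0.9  1.   4.5] M [ 0.08  0.2  -0.  ] w 0.0453 g 33.07903995271772 q6 -0.49
shift cm [ 0.    0.02 -0.2 ] roll 12.48
```

Emit:
{"fn": "send_rows", "kwargs": {
  "steps": [-1, 0, 0, 0, -3, -1, 0, 0, 0, -3, -1, 0, 0, 0, -3, -1, 0, 0, 0, -3, -1, 0, 0, 0, 0]
}}

```text
clock: 47.6
position: [0.467, -0.2227, 0.1041]
ee_rot: [0.0, 0.663, 0.748, 0.0]
contact_force: [-0.7, 1.1, 5.3]
width: 0.0452
gripper_force: 33.1
```

```bash
python3 -c "
from h import *
go(.467,-.223,.106,72.4)"
```

```text
t 47.6 pos [ 0.467  -0.2227  0.1041] yaw 96.87 F [-0.7  1.1  5.3] M [ 0.17  0.11 -0.01] w 0.0452 g 33.085571725387126 q6 -0.7
shift cm [-0.03 -0.01 -0.19] roll 24.47
```

It turns freely counter-clockwise (right-hand thread), so I'll carry on to about 68°.

Emit:
{"fn": "send_rows", "kwargs": {
  "steps": [-1, 0, 0, 0, -4, -1, 0, 0, 0, -4, -1, 0, 0, 0, -4, -1, 0, 0, 0, -4, -1, 0, 0, 0, -4, -1, 0, 0, 0, -4, -1, 0, 0, 0, -4, -1, 0, 0, 0, -4, -1, 0, 0, 0, -4, -1, 0, 0, 0, -4, -1, 0, 0, 0, -4, -1, 0, 0, 0, 0]
}}

```text
clock: 48.8
position: [0.4671, -0.2225, 0.104]
ee_rot: [0.0, 0.335, 0.942, 0.0]
contact_force: [-0.9, 1.4, 4.7]
width: 0.0452
gripper_force: 33.1
```

```bash
python3 -c "
from h import *
go(.467,-.223,.106,72.4)"
```

```text
t 48.8 pos [ 0.4671 -0.2225  0.104 ] yaw 140.89 F [-0.9  1.4  4.7] M [0.29 0.11 0.06] w 0.0452 g 33.08617810020223 q6 -1.47
shift cm [-0.03 -0.04 -0.2 ] roll 68.49
```

Emit:
{"fn": "send_rows", "kwargs": {
  "steps": [-1, 0, 0, -0.2, 0, -1, 0, 0, -0.2, 0, -1, 0, 0, -0.2, 0, -1, 0, 0, -0.2, 0, -1, 0, 0, 0, 0]
}}

```text
clock: 49.3
position: [0.4665, -0.223, 0.1117]
ee_rot: [-0.0, 0.335, 0.942, -0.0]
contact_force: [-0.8, -0.3, -1.2]
width: 0.0455
gripper_force: 32.4
```

```bash
python3 -c "
from h import *
go(.467,-.223,.106,72.4)"
```

```text
t 49.3 pos [ 0.4665 -0.223   0.1117] yaw 140.83 F [-0.8 -0.3 -1.2] M [0.06 0.05 0.05] w 0.0455 g 32.41419676691294 q6 -1.47
shift cm [-0.04  0.03  0.57] roll 68.43
```

Fz is -1.2 N, the weight of the cap alone, so it is free. Lifting it straight up about 12 cm.

Emit:
{"fn": "send_rows", "kwargs": {
  "steps": [-1, 0, 0, -0.4, 0, -1, 0, 0, -0.6, 0, -1, 0, 0, -1, 0, -1, 0, 0, -1, 0, -1, 0, 0, -1.5, 0, -1, 0, 0, -1.5, 0, -1, 0, 0, -1.5, 0, -1, 0, 0, -1.5, 0, -1, 0, 0, -1.5, 0, -1, 0, 0, -1, 0, -1, 0, 0, 0, 0, -1, 0, 0, 0, 0]
}}

```text
clock: 50.5
position: [0.4664, -0.2228, 0.2267]
ee_rot: [0.0, 0.335, 0.942, -0.0]
contact_force: [-0.9, -0.2, -0.4]
width: 0.0453
gripper_force: 32.4
```

```bash
python3 - <<'E'
from grid import *
go(.467,-.223,.106,72.4)
d=grid("scene",80,205,268,325,2)
E
```

```text
t 50.5 pos [ 0.4664 -0.2228  0.2267] yaw 140.84 F [-0.9 -0.2 -0.4] M [-0.    0.01 -0.01] w 0.0453 g 32.44405724806711 q6 -1.47
shift cm [-0.05  0.02 12.07] roll 68.44
80 ggggggg########gg...g####################################
82 ggg...g#######ggg....g##########################gg#######
84 .......g######gg....g####################################
86 ........g######g...g##gg#################################
88 ........g######g...g##############gggg###################
90 .........g######g.gg###########ggg##gggg#########ggg#####
92 .........g###############################################
94 ..........g##################g#ggggg#####################
96 ...........g#################gggg#g######g###############
98 ............g#########################g######g######g###g
100 ..............g###############gggggg########ggg##g#######
102 .............gg########gggg............gg###ggg##########
104 ............gg########ggggg..............gg#ggg##########
106 .............#########ggggg.........gg....g#gg###########
108 ............gg########gggggg...........gggg#gg###########
110 .........
[... 2262 characters left out ...]
..............g...
184 ...............YYYggggggggggggggggggggYg.................
186 .........YgYYYYggYgggggggggggggggggggYYYYgg..............
188 ......YYYYYgYYYg##ggggggggggggggggggggggYgYYYg...........
190 .....ggggYYgYgg####gggggggggggggggggg###YYYYYYYgg........
192 .....gYggggYYYYYgg###gggggggggggggg#####gYYYYYYgYgg......
194 ......YggggggggggYgg#######g########gggYgYYYYggggg.......
196 .......ggggggggggggYYYg#########gggYYYYggggggggggg.......
198 ...........ggggggggYYYYYYg##ggYYgYYYggggggggggggYg.......
200 ....g.........gggggggggYYYYYYgggggggggggggggggg..........
202 .....gg..gg#gg..gggggggggYYgggggggggggggggg..............
204 .......ggg..g......gggggggggggggggggggg..................
```

The bare neck shows at scene (298,156), the cylinder stands upright in its stand, and the cap is held about 12 cm above. Handing in.

```bash
python3 -c "
from rig import *
print(sign_off())"
```

```text
the job is handed in; nothing more can be done
None
```

The job is handed in at about 50 s: the cylinder stands seated in its stand and the cap (right-hand thread) is held about 12 cm above the neck, but my first placing toppled the cylinder and I had to redo it, and I viewed 11 pictures, one over the limit of 10.

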